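Brake the mould trolley, load the mould from under the rack, release the brake

TASK

Push the trolley's brake lever fully down, and while it is down take the chocolate mould from under the wire rack and set it onto the middle of the trolley deck, lengthwise, flat and right way up, and let go of it. Then flick the brake lever fully up again. Leave the tin, the bottle, the beaker and the bowl where they are.

Things in the scene. Friction and masses are not known exactly. Their poses are not given: they have to be found in the camera images.
- rack: fixed steel wire rack, left or right of the robot's middle, trolley opposite; yaw within 0.12. Origin on the table; own -x is its open front. Posts 12 mm thick at x -70 and +130, y -140 and +140 mm. Wire shelf x -75 to +135, y -145 to +145 mm, underside 190, top 200 mm above the table; fixed stock on it from x +70 mm back, up to 275 mm high. Below it only the mould
- mould: loose closed chocolate mould: pale block 120 (own x) x 56 (y) x 46 mm high, brown panels on top, 0.2 to 0.33 kg. Origin: centre of underside. Lies on the table under the rack, 30 to 50 mm ahead of its origin, x within 0.2 rad of the rack's; its -x end reaches 15 to 35 mm past the rack's front edge, so take it across its 56 mm width, ahead of its middle, with the tool tilted in from the front
- tin: loose bystander: cocoa tin, upright aluminium cylinder with paper band, 62 mm diameter, 130 mm high. Origin at the centre of its underside. Stands before the rack, at one side of the way to the mould, its centre 115 to 125 mm off the mould's long axis
- trolley: small aluminium trolley on four wheels; does not roll in this exercise. Origin on the table under its middle; own -x is its front, where the brake lever sticks out; yaw within 0.12. Deck 210 (x) x 170 (y) mm, surface 90 mm above the table, rim 6 mm wide rising 8 mm above the deck all round (inside 198 x 158 mm)
- deck (a point): point at the centre of the trolley's deck surface, 90 mm above the table; its axes are the trolley's: x lengthwise from front to back
- brake_hinge (a point): point on the brake lever's hinge line, 60 mm above the table, 100 mm in front of the trolley's middle. The hinge line is horizontal along the trolley's y; axes are the trolley's
- brake_tip (a point): centre of the round crossbar (16 mm diameter, 34 mm wide along the trolley's y) at the free end of the brake lever, 100 mm from the hinge. Between bar and hinge the lever is a flat dark steel plate 30 mm wide (trolley's y), 8 mm thick; nothing lies below it but the table
- brake (a joint): angle of the brake lever, rad: 0 fully up (released; lever points forward and 40 degrees above level), 0.85 fully down (locked; 9 degrees below level, tip bar 45 mm above the table). Stays where it is left; takes about 2 to 3 N at the tip to turn, either way. Starts between 0 and 0.25
- bottle: loose bystander: brown glass bottle with black cap, 60 mm diameter, 190 mm high, upright; stands to one side of the brake lever, at least 105 mm from lever's middle line to its centre. Origin at the centre of its underside
- beaker: loose bystander: open steel cup, 68 mm diameter at the rim, 85 mm high, upright; stands on the other side of the brake lever, likewise. Origin at the centre of its underside
- bowl: loose bystander: white ceramic bowl, 84 mm diameter, 55 mm high, between rack and trolley. Origin at the centre of its underside
Things that resemble listed ones, but are neither listed nor needed, are in the scene too. What is shaped like the mould but yellow is not meant.

How it is judged (in metres and radians):
On the way, in this order (a step that is already met when the one before it is completed fails the run):
1. brake lever pushed down to the locked position (value of joint brake above 0.78 rad), for 0.2 s.
2. mould set down on the middle of the deck and let go of, with the brake still down (value of joint brake above 0.72 rad and horizontal distance between mould and deck below 0.035 m and z of mould in the frame of deck below 0.006 m and angle between mould's own z axis and vertical below 0.1 rad and contact force between the fingers and mould below 0.1 N), for 0.2 s.
3. brake lever flicked fully up (value of joint brake below 0.12 rad), for 0.2 s.
At the end, for the whole second after the job is handed in: The brake lever is up again (within 0.12 rad of its upper stop); the mould lies flat, right way up, at rest on the deck, its centre within 35 mm of the deck's centre and its length within 0.3 rad of the trolley's length (value of joint brake below 0.12 rad and horizontal distance between mould and deck below 0.035 m and z of mould in the frame of deck between -0.006 and 0.006 m and angle between mould's own z axis and vertical below 0.1 rad and angle between the x axis of mould and the x axis of trolley, either way round below 0.3 rad and linear speed of mould below 0.02 m/s); the robot touches nothing.
It fails at once if the tin is shifted more than 30 mm or knocked over (distance of tin from where it was at the start of the episode above 0.03 m or angle between tin's own z axis and vertical above 0.4 rad).
It fails at once if the bottle is shifted more than 30 mm or knocked over (distance of bottle from where it was at the start of the episode above 0.03 m or angle between bottle's own z axis and vertical above 0.4 rad).
It fails at once if the beaker is shifted more than 30 mm or knocked over (distance of beaker from where it was at the start of the episode above 0.03 m or angle between beaker's own z axis and vertical above 0.4 rad).
It fails at once if the bowl is shifted more than 30 mm or knocked over (distance of bowl from where it was at the start of the episode above 0.03 m or angle between bowl's own z axis and vertical above 0.4 rad).
It also fails if it takes over 64 s, if anything falls off the work surface, if the arm or the gripper's body presses on something with over 40 N, if the wrist force passes 120 N, or if a joint passes its speed limit or range.

ROBOT

A 6-joint arm with a two-finger parallel gripper is mounted at the origin on the work surface. World frame = base frame: x ahead of the robot, y to its left, z up, the work surface at z = 0. Lengths are in m, angles in degrees, forces in N, time in s.
With the tool pointing down it reaches from about 0.4 to 0.825 m from the base axis. Payload 7 kg.
Tool frame: the origin (TCP) lies between the finger pads; the fingertips stand 19 mm ahead of it and the grasp point (between the pads) is the TCP; z points along the fingers, y is the line along which they close (so a half turn about z gives the same grasp; the last joint's range is limited). The gripper opens to 88 mm and grips with 3 to 60 N. Pads are 19 mm wide; open, the fingers measure 130 mm over their backs; the gripper's body (78 mm by 193 mm) begins 47 mm behind the grasp point.
Start: joints at [80.105, 20.546, 0.682, 0, -70.136, -16.507], TCP at [0.3, 0.605, 0.207] pointing down, gripper open.
Joint ranges: [-176.03, 176.03], [-82.01, 121.73], [-58.28, 71.71], [-173.87, 95.51], [-174.79, -0.11], [-173.66, 173.66]. Speed limits (degrees/s): [136.94, 136.94, 172.46, 180, 180, 180].

INTERFACE

Orientations are given as [roll, pitch, yaw] about the fixed x, y, z axes, in that order (R = Rz(yaw) Ry(pitch) Rx(roll)).
In Python, from plant import get_obs, snapshot, close_job, spot_in, spot_point gives the robot as it stands.
- The arm moves only by the tool play_rows, never from a script. Its argument "plan" is a list of rows, each a list of 6 numbers: the shift along the tool's x, y, z in cm, then the turn, a rotation vector about the tool's x, y, z in degrees. A call has 1 to 20 rows; each row shifts and turns the commanded pose from where the row before left it, along the tool's axes as they then stand; what a row does not reach is not made up. A row lasts 1/12 s, in which the tool goes at most 41.7 mm and 7.16 degrees, less where a joint would pass 70% of its speed; a pose out of reach is approached as far as the arm can. A call is refused whole if a number of a shift passes 4.17 or a number of a turn 7.16, either way. A call with a gripper value outside its range is refused whole. "grip" is the finger opening in cm, from 0 to 8.76, set as the call begins (left out, the last holds). The fingers move at their own pace and stop on an object; the grip force is fixed at half the most. Time passes only in rows, so rows that do not move let the fingers close. It gives the time, the measured TCP pose, the force, the opening and the grip force at its end, in the units of the state.
- get_obs(): the state, without advancing time (a new reading comes with each control period).
- snapshot(name): name is "side" or "top"; returns a dict with "frame" (420x560x3 uint8, red, green, blue), "fx", "fy", "cx", "cy" (pixels), "position" and "attitude" of the camera in the world. Camera axes: x right, y down, z forward; pixel columns grow to the right and rows downward; lengths in m; the calibration is good to about 2 mm. A picture is of the moment at which its call begins. There is no depth.
- close_job(): hands the job in; it is judged then, once.
Trained networks look in the newest picture that a camera, given by its name, has taken for a name from the list of things; names that differ only in an ending like _2 or _b are one class to them, and where a whole thing is asked for, a point or a joint stands for the part that bears it (a point fixed in the world has none). Each returns a list of dicts, best first, with "score" (0 to 1); they miss things now and then, are a little off and sometimes report something else, mostly with a low value. They report only what shows in the picture. A call takes as long as a camera call. They do not tell look-alikes from the thing itself.
- spot_in(camera, thing): "position" ([x, y, z] in m, in world coordinates, good to about 4 mm: the middle of the surface that is visible of it).
- spot_point(camera, thing): "position" ([x, y, z] in m, in world coordinates, good to about 4 mm: a listed point, or the origin of a listed thing).
The state is a dict: "clock": time; "joint_pos": joint angles; "qvel": joint speeds; "tau": joint torques, N m; "tool_pos": TCP position; "orientation": TCP orientation; "force": force on the tool from outside, world axes, zero at the start; "moment": the same for the moment, N m; "opening": finger opening in m; "gripper_force": force on a finger pad.
Only numpy, scipy, OpenCV 4.12 (cv2) and the standard library are available. Lean on these libraries where they do the work, as an engineer would, in place of code of your own. Each camera call takes 0.05 s, during which the arm holds its last target. There are 200 camera calls.

## Working session

There is one attempt and no reset: what is moved stays moved. The work goes in short steps, Python scripts to look and compute and a tool call to move; the robot and the scene stay as the last step left them, time stands still between calls to the robot, and variables do not carry over. Pictures are saved under pics/ and viewed, at most 10 in all, crops included, and the job is handed in when it is done.

Besides the shell and the picture viewer there is one more tool, called after "Emit:" in YAML: its name, and indented under it one key for each argument. play_rows: Moves the arm, as the interface text tells. Its arguments: {"type":"object","properties":{"plan":{"type":"array","items":{"type":"array","items":{"type":"number"}}},"grip":{"type":"number"}},"required":["plan"]}

```bash
mkdir -p pics; cat > h.py <<'E'
import numpy as np, cv2
from scipy.spatial.transform import Rotation as R
from plant import *
E
python3 - <<'E'
from h import *
o=get_obs(); print(o['clock'],o['tool_pos'],o['orientation'],o['opening'])
for c in ['top','side']:
    s=snapshot(c); cv2.imwrite(f'pics/{c}0.png',s['frame'][:,:,::-1])
    print(c,s['position'],s['attitude'],s['fx'],s['cx'],s['cy'])
    for t in ['rack','mould','tin','trolley','deck','brake_hinge','brake_tip','bottle','beaker','bowl']:
        print(t,[(np.round(d['position'],3).tolist(),round(d['score'],2)) for d in spot_point(c,t)[:3]])
E
```

```text
0.0 [0.29993972 0.60412197 0.20580727] [ 1.79905453e+02 -7.90224442e-03 -2.64052637e+01] 0.08756810413895773
top [0.33202435 0.02465119 0.9794791 ] [-1.67745287e+02 -1.62308338e-01 -8.86316940e+01] 385.01480195052807 280.4243108907985 210.35014105784074
rack []
mould [([0.427, 0.077, -0.001], 0.89), ([0.64, 0.228, -0.002], 0.59), ([0.362, 0.282, -0.0], 0.55)]
tin [([0.5, 0.377, -0.001], 0.79), ([0.64, 0.23, -0.002], 0.57)]
trolley [([0.658, -0.244, 0.004], 0.98)]
deck [([0.651, -0.244, 0.095], 0.87)]
brake_hinge [([0.554, -0.235, 0.059], 0.56)]
brake_tip [([0.471, -0.228, 0.119], 0.71)]
bottle [([0.49, -0.345, -0.003], 0.85)]
beaker [([0.484, -0.111, 0.001], 0.64), ([0.502, 0.376, -0.002], 0.49)]
bowl [([0.691, 0.004, 0.0], 0.76)]
side [ 0.39298684 -0.65396758  0.75160391] [-135.25442197    0.63049788  -11.56838825] 445.8704690208112 277.1016489400539 209.3895392769997
rack []
mould [([0.359, 0.276, 0.002], 0.81), ([0.43, 0.081, 0.002], 0.74)]
tin [([0.496, 0.378, 0.002], 0.79)]
trolley [([0.654, -0.247, 0.001], 0.73)]
deck [([0.651, -0.243, 0.089], 0.92), ([0.484, -0.112, 0.003], 0.53)]
brake_hinge [([0.554, -0.238, 0.058], 0.58)]
brake_tip [([0.468, -0.228, 0.112], 0.59)]
bottle [([0.49, -0.349, 0.0], 0.8)]
beaker [([0.481, -0.109, -0.001], 0.91)]
bowl [([0.695, 0.003, -0.004], 0.94)]
```

View pics/top0.png

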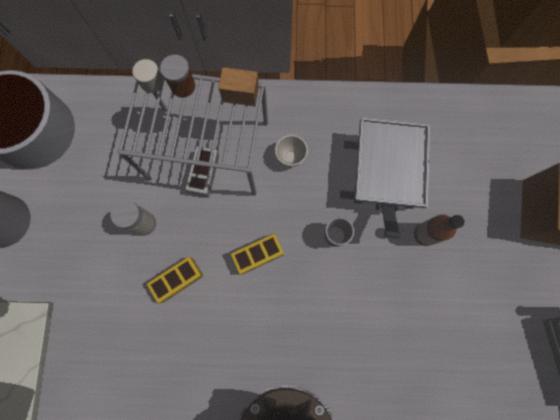

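View pics/side0.png

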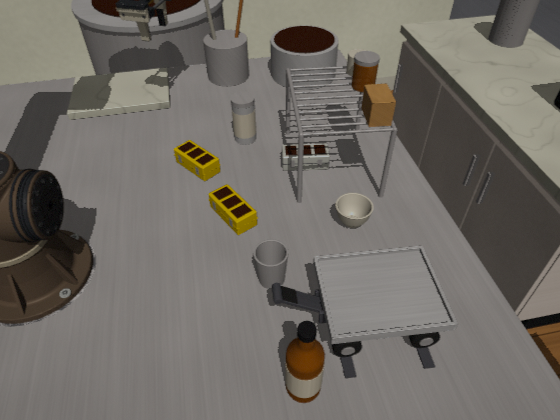

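The top view shows the real mould (pale) under the rack at about (202,170), the yellow look-alikes at (175,280) and (257,254), and the tin at (135,215). The trolley is at (392,163), with its lever at (392,225), the beaker at (340,232) and the bottle at (445,228). Next I'll zoom in on the mould for its yaw.

```bash
cat >> h.py <<'E'
def back(s,u,v,z):
    r=R.from_euler('xyz',s['attitude'],degrees=True).as_matrix()
    d=r@np.array([(u-s['cx'])/s['fx'],(v-s['cy'])/s['fy'],1]); p=np.array(s['position'])
    return p+d*(z-p[2])/d[2]
def proj(s,p):
    r=R.from_euler('xyz',s['attitude'],degrees=True).as_matrix()
    c=r.T@(np.array(p)-s['position']); return np.array([s['fx']*c[0]/c[2]+s['cx'],s['fy']*c[1]/c[2]+s['cy']])
E
python3 - <<'E'
from h import *
s=snapshot('top')
a=s['frame'][135:210,110:210,::-1]; b=s['frame'][110:215,345:435,::-1]
k=lambda x:cv2.resize(x,None,fx=550/x.shape[0],fy=550/x.shape[0],interpolation=cv2.INTER_CUBIC)
a=s['frame'][130:205,160:260,::-1]
a=cv2.resize(a,(800,600),interpolation=cv2.INTER_CUBIC)
cv2.imwrite('pics/m.png',cv2.convertScaleAbs(a,alpha=1.5))
print('deck corners',[back(s,u,v,.098)[:2].round(3) for u,v in [(360,120),(429,124),(427,207),(357,204)]])
print(back(s,202,170,.046),proj(s,(.63,.229,.046)))
E
```

```text
deck corners [array([ 0.757, -0.164]), array([ 0.75 , -0.334]), array([ 0.54 , -0.317]), array([ 0.543, -0.153])]
[0.63465415 0.22828081 0.046     ] [201.59325343 171.74617553]
```

View pics/m.png

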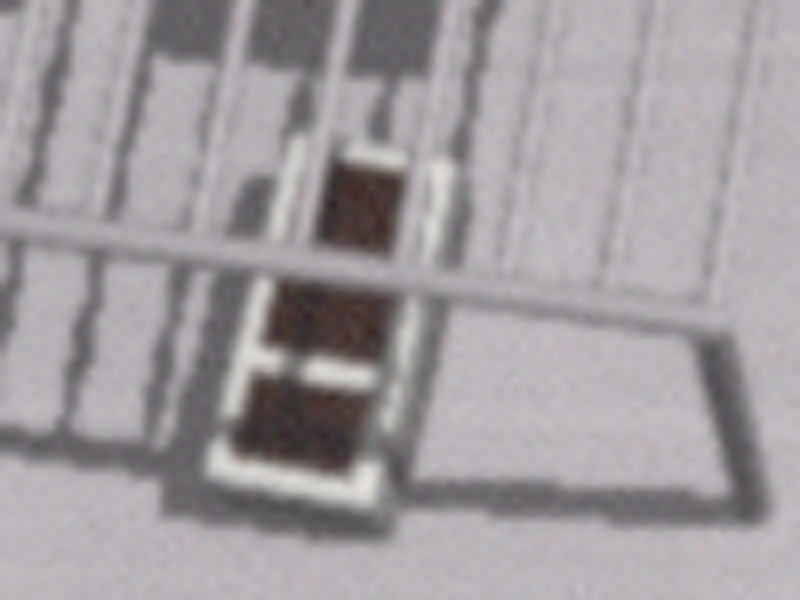

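The crop shows the mould's top face with corners near (208,470), (382,502), (455,155) and (295,137) in crop pixels. The rack's front edge runs from (0,222) to (725,315).

```bash
python3 - <<'E'
from h import *
s=snapshot('top')
f=lambda x,y,z:back(s,160+x/8-.44,130+y/8-.44,z)[:2]
c=np.array([f(*p,.046) for p in [(208,470),(382,502),(455,155),(295,137)]])
print(c.round(3),c.mean(0).round(3))
d=(c[2]+c[3]-c[0]-c[1])/2; print('len',np.linalg.norm(d),'yaw',np.degrees(np.arctan2(d[1],d[0])))
w=(c[0]+c[3]-c[1]-c[2])/2; print('w',np.linalg.norm(w),np.degrees(np.arctan2(-w[0],w[1])))
e=np.array([f(0,222,.195),f(725,315,.195)]); v=e[0]-e[1]; print('rack edge',e.round(3),np.degrees(np.arctan2(-v[0],v[1])))
e=np.array([(f(730,312,.195))]);print('corner',e)
for t in['mould','rack','tin']:
  print(t,[(np.round(q['position'],3).tolist(),round(q['score'],2)) for q in spot_point('top',t)[:4]])
E
```

```text
[[0.586 0.266]
 [0.577 0.211]
 [0.692 0.195]
 [0.697 0.247]] [0.638 0.23 ]
len 0.11491418135292181 yaw -8.892292639620845
w 0.05393755333674556 -7.385393581379431
rack edge [[0.613 0.289]
 [0.591 0.093]] -6.218578676242409
corner [[0.59214788 0.09188361]]
mould [([0.359, 0.281, -0.0], 0.96), ([0.431, 0.082, -0.004], 0.87), ([0.658, -0.245, -0.001], 0.63)]
rack []
tin [([0.501, 0.379, -0.003], 0.85)]
```

```bash
cat >> h.py <<'E'
import json
def ori(yaw,tx=0,ty=0):
    return R.from_euler('z',yaw,degrees=True)*R.from_euler('x',180,degrees=True)*R.from_rotvec([tx,ty,0],degrees=True)
def rows(wps,step=.035):
    """wps: list of (pos, Rotation); prints rows in tool axes from the measured pose"""
    o=get_obs(); p=np.array(o['tool_pos']); r=R.from_euler('xyz',o['orientation'],degrees=True); out=[]
    for q,g in wps:
        q=np.array(q); w=(r.inv()*g).as_rotvec(degrees=True)
        n=max(1,int(np.ceil(max(np.linalg.norm(q-p)/step,np.linalg.norm(w)/7))))
        d=(q-p)/n
        for i in range(n):
            a=np.round(np.r_[r.inv().apply(d)*100,w/n],2)+0.; out.append(a.tolist())
            r=r*R.from_rotvec(a[3:],degrees=True)
        p=q
    print(len(out),json.dumps(out))
E
python3 - <<'E'
from h import *
L=ori(-94)
rows([((.45,.25,.28),ori(-60)),((.46,-.23,.24),L)],.04)
E
```

```text
23 [[2.92, 2.51, -0.73, 0.0, 0.0, 3.36], [3.06, 2.33, -0.73, 0.0, 0.0, 3.36], [3.19, 2.15, -0.73, 0.0, 0.0, 3.36], [3.31, 1.96, -0.73, 0.0, 0.0, 3.36], [3.42, 1.76, -0.73, 0.0, 0.0, 3.36], [3.52, 1.56, -0.73, 0.0, 0.0, 3.36], [3.6, 1.35, -0.73, 0.0, 0.0, 3.36], [3.68, 1.14, -0.73, 0.0, 0.0, 3.36], [3.74, 0.92, -0.73, 0.0, 0.0, 3.36], [3.79, 0.7, -0.73, 0.0, 0.0, 3.36], [3.24, 1.78, 0.31, 0.0, 0.0, 2.62], [3.31, 1.63, 0.31, 0.0, 0.0, 2.62], [3.39, 1.48, 0.31, 0.0, 0.0, 2.62], [3.45, 1.32, 0.31, 0.0, 0.0, 2.62], [3.51, 1.16, 0.31, 0.0, 0.0, 2.62], [3.56, 1.0, 0.31, 0.0, 0.0, 2.62], [3.6, 0.84, 0.31, 0.0, 0.0, 2.62], [3.63, 0.67, 0.31, 0.0, 0.0, 2.62], [3.66, 0.5, 0.31, 0.0, 0.0, 2.62], [3.68, 0.34, 0.31, 0.0, 0.0, 2.62], [3.69, 0.17, 0.31, 0.0, 0.0, 2.62], [3.69, 0.0, 0.31, 0.0, 0.0, 2.62], [3.69, -0.17, 0.31, 0.0, 0.0, 2.62]]
```

Emit:
play_rows:
  grip: 0
  plan:
    - [2.9,2.5,-0.7,0,0,3.4]
    - [3.1,2.3,-0.7,0,0,3.4]
    - [3.2,2.2,-0.7,0,0,3.4]
    - [3.3,2.0,-0.7,0,0,3.4]
    - [3.4,1.8,-0.7,0,0,3.4]
    - [3.5,1.6,-0.7,0,0,3.4]
    - [3.6,1.3,-0.7,0,0,3.4]
    - [3.7,1.1,-0.7,0,0,3.4]
    - [3.7,0.9,-0.7,0,0,3.4]
    - [3.8,0.7,-0.7,0,0,3.4]
    - [3.2,1.8,0.3,0,0,2.6]
    - [3.3,1.6,0.3,0,0,2.6]
    - [3.4,1.5,0.3,0,0,2.6]
    - [3.4,1.3,0.3,0,0,2.6]
    - [3.5,1.2,0.3,0,0,2.6]
    - [3.6,1.0,0.3,0,0,2.6]
    - [3.6,0.8,0.3,0,0,2.6]

```text
clock: 2.77
tool_pos: [0.4518, -0.0104, 0.2561]
orientation: [-179.9, 0.0, -78.7]
force: [1.3, 1.7, -0.7]
opening: 0.0006
gripper_force: 0.0
```

```bash
python3 - <<'E'
from h import *
o=get_obs(); print(o['tool_pos'],o['orientation'],o['joint_pos'])
rows([((.46,-.23,.24),ori(-94)),((.46,-.23,.155),ori(-94))])
E
```

```text
[ 0.45184868 -0.01035838  0.25613539] [-1.79927294e+02  1.35228151e-02 -7.87044149e+01] [ 2.37998210e+01 -2.99290841e+00 -2.12987623e+01  2.67624218e-03
 -7.16202366e+01 -1.25050867e+01]
10 [[3.1, 0.5, 0.23, -0.01, 0.0, 2.19], [3.12, 0.38, 0.23, -0.01, 0.0, 2.19], [3.13, 0.26, 0.23, -0.01, 0.0, 2.19], [3.14, 0.14, 0.23, -0.01, 0.0, 2.19], [3.14, 0.02, 0.23, -0.01, 0.0, 2.19], [3.14, -0.1, 0.23, -0.01, 0.0, 2.19], [3.13, -0.22, 0.23, -0.01, 0.0, 2.19], [0.0, 0.0, 2.83, 0.0, 0.01, -0.01], [0.0, 0.0, 2.83, 0.0, 0.01, -0.01], [0.0, 0.0, 2.83, 0.0, 0.01, -0.01]]
```

Emit:
play_rows:
  plan:
    - [3.1,0.5,0.2,0,0,2.2]
    - [3.1,0.4,0.2,0,0,2.2]
    - [3.1,0.3,0.2,0,0,2.2]
    - [3.1,0.1,0.2,0,0,2.2]
    - [3.1,0,0.2,0,0,2.2]
    - [3.1,-0.1,0.2,0,0,2.2]
    - [3.1,-0.2,0.2,0,0,2.2]
    - [0,0,2.8,0,0,0]
    - [0,0,2.8,0,0,0]
    - [0,0,2.8,0,0,0]
    - [0,0,0,0,0,0]

```text
clock: 3.68
tool_pos: [0.457, -0.2258, 0.1528]
orientation: [179.5, 0.1, -94.1]
force: [-1.8, -0.4, -0.1]
opening: 0.0004
gripper_force: 0.0
```

```bash
python3 - <<'E'
from h import *
o=get_obs(); print(o['tool_pos'],o['force'])
for c in['top','side']:
  s=snapshot(c)
  for t in ['brake_tip','brake_hinge']: print(c,t,[(np.round(d['position'],3).tolist(),round(d['score'],2)) for d in spot_point(c,t)[:2]])
cv2.imwrite('pics/l1.png',cv2.resize(s['frame'][180:400,200:480,::-1],(700,550)))
E
```

```text
[ 0.45696638 -0.22580098  0.15279658] [-1.83945727 -0.38282972 -0.08386245]
top brake_tip [([0.474, -0.23, 0.116], 0.68)]
top brake_hinge []
side brake_tip [([0.469, -0.231, 0.115], 0.61)]
side brake_hinge [([0.552, -0.236, 0.06], 0.67)]
```

View pics/l1.png

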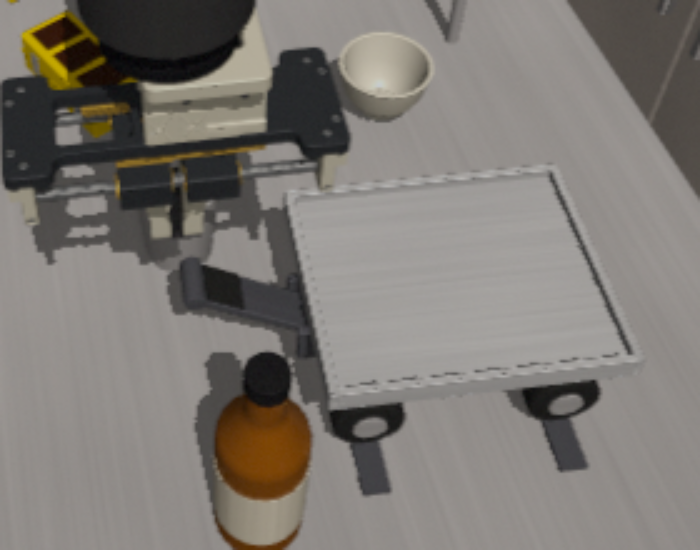

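The fingers hang just above the bar, at about (190,280) in this crop, and the gripper body clears the bottle and trolley. Next I push down.

Emit:
play_rows:
  plan:
    - [0.4,-0.3,1.0,0.4,0,0]
    - [0,0,1,0,0,0]
    - [0,0,1,0,0,0]
    - [0,0,1,0,0,0]
    - [0,0,1,0,0,0]
    - [0,0,1,0,0,0]
    - [0,0,1,0,0,0]
    - [0,0,0.7,0,0,0]
    - [0,0,0,0,0,0]
    - [0,0,0,0,0,0]
    - [0,0,0,0,0,0]

```text
clock: 4.9
tool_pos: [0.4645, -0.2307, 0.0811]
orientation: [-179.5, -0.0, -94.0]
force: [-0.1, 0.1, 0.3]
opening: 0.0002
gripper_force: 0.0
```

Emit:
play_rows:
  plan:
    - [0,0,0.4,0,0,0]
    - [0,0,0.4,0,0,0]
    - [0,0,0,0,0,0]
    - [0,0,0,0,0,0]

```text
clock: 5.23
tool_pos: [0.4638, -0.2306, 0.0726]
orientation: [-179.6, 0.0, -94.0]
force: [-0.4, 0.9, -0.5]
opening: 0.0003
gripper_force: 0.0
```

```bash
python3 - <<'E'
from h import *
o=get_obs(); print(o['tool_pos'],o['force'])
for c in['top','side']:
  s=snapshot(c)
  for t in ['brake_tip','brake_hinge']: print(c,t,[(np.round(d['position'],3).tolist(),round(d['score'],2)) for d in spot_point(c,t)[:2]])
cv2.imwrite('pics/l2.png',cv2.resize(s['frame'][220:380,240:400,::-1],(560,560)))
E
```

```text
[ 0.46380346 -0.23057521  0.07262057] [-0.37756661  0.88298251 -0.47562479]
top brake_tip []
top brake_hinge []
side brake_tip [([0.456, -0.228, 0.085], 0.75)]
side brake_hinge []
```

View pics/l2.png

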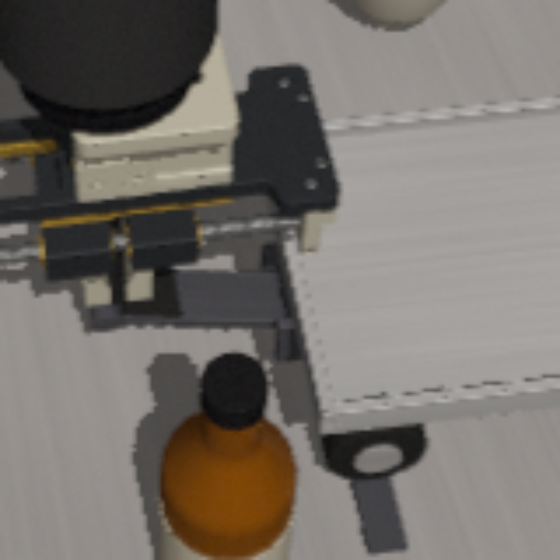

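The lever looks about level, with both fingers on the bar at about (110,300) in this crop. I'll check the bar end at (100,318) numerically.

```bash
python3 - <<'E'
from h import *
s=snapshot('side')
for a in [0.4,.6,.7,.78,.85]:
  t=np.radians(40)-a; h=np.array([.553,-.2362,.06]); u=np.array([np.cos(np.radians(-4)),np.sin(np.radians(-4)),0]);n=np.array([-u[1],u[0],0])
  tip=h-u*.1*np.cos(t)+np.array([0,0,.1*np.sin(t)])
  print(a,tip.round(3),[(proj(s,tip+n*k)-[240,220])*3.5 for k in(-.017,.017)])
E
```

```text
0.4 [ 0.458 -0.23   0.089] [array([104.72957689, 319.40117285]), array([ 96.58012348, 261.0319557 ])]
0.6 [ 0.454 -0.229  0.07 ] [array([ 97.74992722, 341.73562281]), array([ 89.94696581, 283.69395861])]
0.7 [ 0.453 -0.229  0.06 ] [array([ 97.30677003, 352.45509455]), array([ 89.58524248, 294.60537527])]
0.78 [ 0.454 -0.229  0.052] [array([ 98.37530488, 360.72053496]), array([ 90.67678736, 303.03558574])]
0.85 [ 0.454 -0.229  0.045] [array([100.31936768, 367.68584233]), array([ 92.61146261, 310.15202756])]
```

```bash
python3 - <<'E'
from h import *
s=snapshot('side')
for x in(.443,.464,.485):
  for z in(.0536,.0726,.1): print(x,z,((proj(s,(x,-.24,z))-[240,220])*3.5).round())
cv2.imwrite('pics/l3.png',cv2.resize(s['frame'][280:330,250:320,::-1],(770,550),interpolation=cv2.INTER_CUBIC))
s=snapshot('top')
E
```

```text
0.443 0.0536 [ 78. 352.]
0.443 0.0726 [ 76. 331.]
0.443 0.1 [ 74. 301.]
0.464 0.0536 [118. 344.]
0.464 0.0726 [118. 324.]
0.464 0.1 [117. 293.]
0.485 0.0536 [159. 336.]
0.485 0.0726 [159. 316.]
0.485 0.1 [159. 286.]
```

View pics/l3.png

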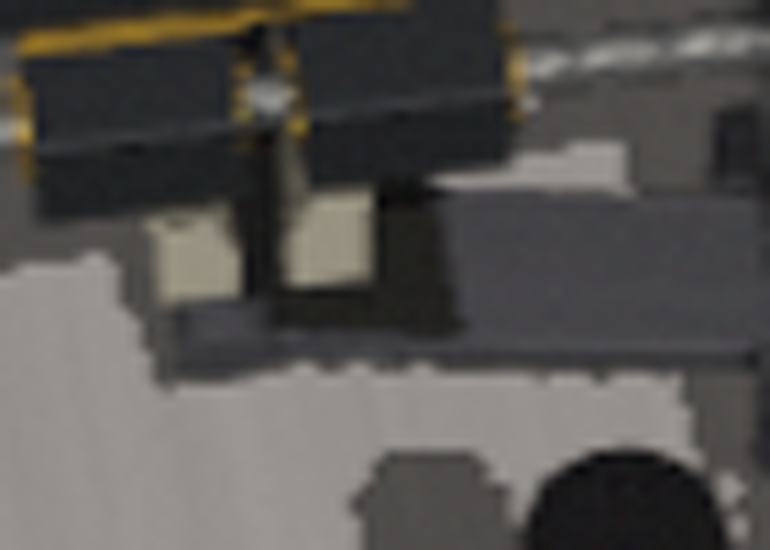

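```bash
python3 - <<'E'
from h import *
s=snapshot('side')
print('hinge',(proj(s,(.553,-.2362,.06))-[240,220])*3.5, 'tip0 in l1',(proj(s,(.47,-.23,.115))-[200,180])*2.5)
print('deck front corners l2',[((proj(s,p)-[240,220])*3.5).round() for p in[(.54,-.32,.098),(.546,-.15,.098)]])
print(s['position'],s['attitude'])
for d in spot_point('side','deck')+spot_point('side','bottle')+spot_point('side','trolley'): print(d)
o=get_obs();print(o['tool_pos'],o['joint_pos'],o['force'],o['opening'])
E
```

```text
hinge [286.8053994  299.36718861] tip0 in l1 [188.9667193  283.32011975]
deck front corners l2 [array([314., 413.]), array([235., 126.])]
[ 0.39298684 -0.65396758  0.75160391] [-135.25442197    0.63049788  -11.56838825]
{'position': [0.6477, -0.2448, 0.0913], 'score': 0.71}
{'position': [0.4897, -0.3481, 0.0024], 'score': 0.61}
{'position': [0.6511, -0.248, 0.0005], 'score': 0.61}
[ 0.46378283 -0.23060074  0.07277878] [-4.70711891e+00  1.31843796e+01 -2.94349818e+01 -7.11683662e-03
 -4.69783106e+01  7.11786250e-01] [ 0.24825114  0.54271783 -0.3602722 ] 0.0003730278109225956
```

```bash
python3 - <<'E'
from h import *
s=snapshot('side')
for z in(.12,.134,.15,.165,.18): print('l1',z,(proj(s,(.457,-.236,z))-[200,180])*2.5)
for z in(.05,.07,.08,.09): print('l3',z,[((proj(s,(x,-.240,z))-[250,280])*11).round() for x in (.443,.454,.464,.475)])
cv2.imwrite('pics/l4.png',np.hstack([cv2.resize(s['frame'][180:340,200:360,::-1],(500,500)),]))
E
```

```text
l1 0.12 [171.60592613 289.85295279]
l1 0.134 [171.0869664  277.85210361]
l1 0.15 [170.47643308 263.73363205]
l1 0.165 [169.8864105  250.08946757]
l1 0.18 [169.27851642 236.03202787]
l3 0.05 [array([135., 457.]), array([202., 444.]), array([263., 433.]), array([329., 421.])]
l3 0.07 [array([131., 390.]), array([199., 378.]), array([261., 366.]), array([328., 354.])]
l3 0.08 [array([128., 356.]), array([197., 344.]), array([260., 332.]), array([328., 320.])]
l3 0.09 [array([126., 322.]), array([196., 309.]), array([259., 297.]), array([328., 285.])]
```

Emit:
play_rows:
  plan:
    - [0,0,0.5,0,0,0]
    - [0,0,0.5,0,0,0]
    - [0,0,0,0,0,0]

```text
clock: 6.18
tool_pos: [0.463, -0.2305, 0.0615]
orientation: [-179.7, 0.0, -94.0]
force: [-0.3, 0.4, -0.4]
opening: 0.0003
gripper_force: 0.0
```

```bash
python3 - <<'E'
from h import *
s=snapshot('side')
for t in ['brake_tip','brake_hinge']: print(t,[(np.round(d['position'],3).tolist(),round(d['score'],2)) for d in spot_point('side',t)[:2]])
cv2.imwrite('pics/l5.png',cv2.resize(s['frame'][280:330,250:320,::-1],(770,550),interpolation=cv2.INTER_CUBIC))
E
```

```text
brake_tip [([0.451, -0.228, 0.076], 0.76), ([0.55, -0.237, 0.06], 0.72)]
brake_hinge [([0.552, -0.235, 0.057], 0.83)]
```

View pics/l5.png

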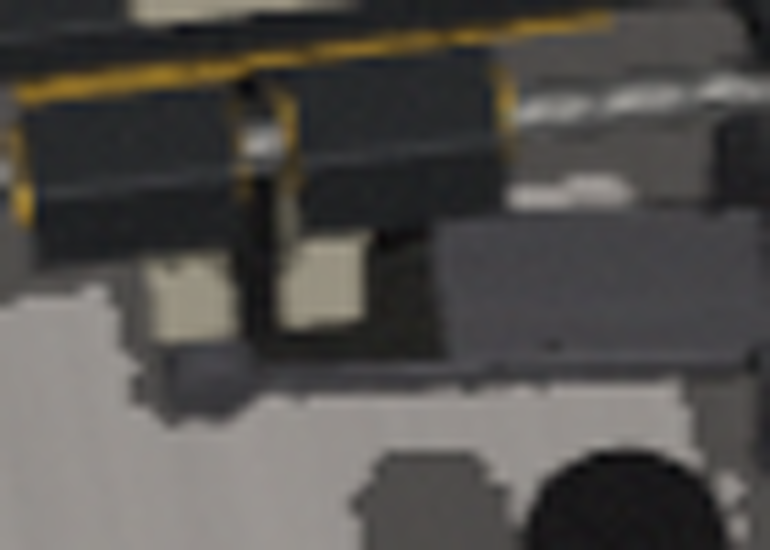

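The lever follows the fingers (bar now at about z 0.076), but the physical fingertips sit about 2 cm short of the reported TCP. So I need to go lower. I'll tilt the tool forward so the gripper's end knob clears the trolley rim.

Emit:
play_rows:
  plan:
    - [0,0,0,6.7,0,0]
    - [0,0,0,6.7,0,0]
    - [0,0,0,6.7,0,0]
    - [0,0.17,0.47,0,0,0]
    - [0,0.17,0.47,0,0,0]
    - [0,0.17,0.47,0,0,0]
    - [0,0,0,0,0,0]

```text
clock: 6.92
tool_pos: [0.4646, -0.2306, 0.0472]
orientation: [-159.6, -0.0, -94.0]
force: [0.4, -0.4, -1.1]
opening: 0.0003
gripper_force: 0.0
```

```bash
python3 - <<'E'
from h import *
s=snapshot('side')
for t in ['brake_tip','brake_hinge']: print(t,[(np.round(d['position'],3).tolist(),round(d['score'],2)) for d in spot_point('side',t)[:2]])
cv2.imwrite('pics/l6.png',cv2.resize(s['frame'][240:360,240:400,::-1],(800,600),interpolation=cv2.INTER_CUBIC))
E
```

```text
brake_tip [([0.451, -0.227, 0.059], 0.9)]
brake_hinge [([0.553, -0.233, 0.06], 0.7)]
```

View pics/l6.png

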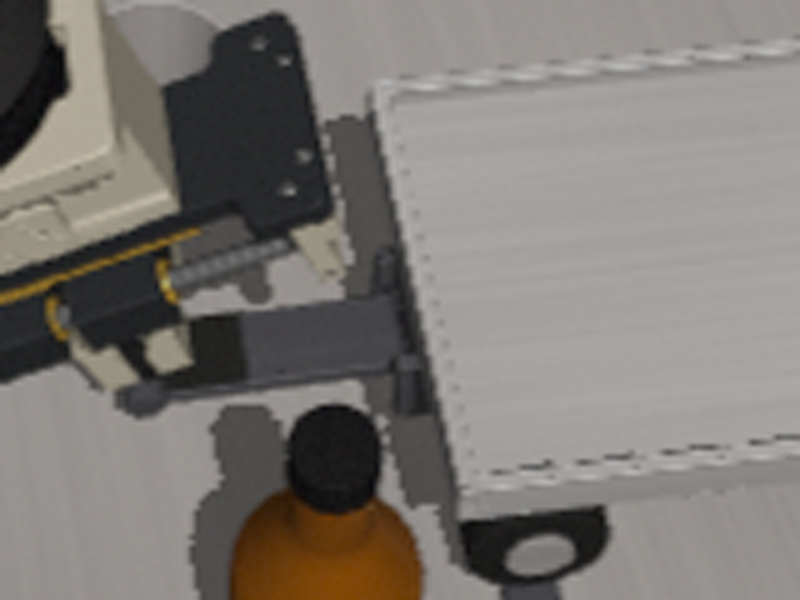

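The lever is nearly down, with the bar at (140,395) in this crop. The gripper's knob clears the trolley rim.

Emit:
play_rows:
  plan:
    - [0,0.17,0.47,0,0,0]
    - [0,0.17,0.47,0,0,0]
    - [0,0.1,0.3,0,0,0]
    - [0,0,0,0,0,0]

```text
clock: 7.4
tool_pos: [0.4655, -0.2308, 0.0351]
orientation: [-159.4, -0.0, -94.0]
force: [-4.4, 2.0, 14.1]
opening: 0.0003
gripper_force: 7.6
```

```bash
python3 - <<'E'
from h import *
for c in ['side','top','side']:
 s=snapshot(c)
 for t in ['brake_tip']: print(t,[(np.round(d['position'],3).tolist(),round(d['score'],2)) for d in spot_point(c,t)[:2]])
E
```

```text
brake_tip [([0.454, -0.228, 0.048], 0.61)]
brake_tip [([0.456, -0.229, 0.047], 0.49)]
brake_tip [([0.455, -0.229, 0.044], 0.74)]
```

```bash
python3 - <<'E'
from h import *
s=snapshot('side')
for x,z in((.4575,.067),(.471,.069)): print(((proj(s,(x,-.24,z))-[240,240])*5).round())
E
```

```text
[150. 375.]
[188. 365.]
```

Lever is at its lower stop: 14 N on the wrist and the tip at z 0.045. Now to the mould pre-grasp pose.

```bash
python3 - <<'E'
from h import *
o=get_obs(); r=R.from_euler('xyz',o['orientation'],degrees=True); p=np.array(o['tool_pos'])
G=ori(-8.5,0,30); p1=p-r.apply([0,0,.06]); p2=np.array([.43,-.22,.24])
z=G.apply([0,0,1]); g=np.array([.6415,.2293,-.005]); print('grasp',g,'pre',g-.12*z)
rows([(p1,r),(p2,r),((.46,.02,.26),ori(-50,10,15)),(g-.25*z,G)],.036)
E
```

```text
grasp [ 0.6415  0.2293 -0.005 ] pre [0.58215905 0.23816856 0.09892305]
21 [[0.0, 0.0, -3.0, 0.0, 0.0, 0.0], [0.0, 0.0, -3.0, 0.0, 0.0, 0.0], [-0.16, -0.77, -2.89, 0.0, 0.0, 0.0], [-0.16, -0.77, -2.89, 0.0, 0.0, 0.0], [-0.16, -0.77, -2.89, 0.0, 0.0, 0.0], [-0.16, -0.77, -2.89, 0.0, 0.0, 0.0], [-0.16, -0.77, -2.89, 0.0, 0.0, 0.0], [-3.45, -0.28, -0.2, -0.61, 0.35, -6.38], [-3.4, -0.66, -0.23, -0.61, 0.35, -6.38], [-3.3, -1.03, -0.26, -0.61, 0.35, -6.38], [-3.16, -1.39, -0.29, -0.61, 0.35, -6.38], [-2.99, -1.73, -0.32, -0.61, 0.35, -6.38], [-2.78, -2.04, -0.36, -0.61, 0.35, -6.38], [-2.53, -2.34, -0.4, -0.61, 0.35, -6.38], [-2.13, -2.61, 0.62, 0.95, 1.53, -5.81], [-1.88, -2.8, 0.61, 0.95, 1.53, -5.81], [-1.6, -2.97, 0.61, 0.95, 1.53, -5.81], [-1.31, -3.11, 0.63, 0.95, 1.53, -5.81], [-1.0, -3.21, 0.65, 0.95, 1.53, -5.81], [-0.69, -3.29, 0.68, 0.95, 1.53, -5.81], [-0.37, -3.33, 0.72, 0.95, 1.53, -5.81]]
```

Emit:
play_rows:
  plan:
    - [0,0,-3,0,0,0]
    - [0,0,-3,0,0,0]
    - [-0.2,-0.8,-2.9,0,0,0]
    - [-0.2,-0.8,-2.9,0,0,0]
    - [-0.2,-0.8,-2.9,0,0,0]
    - [-0.2,-0.8,-2.9,0,0,0]
    - [-0.2,-0.8,-2.9,0,0,0]
    - [-3.4,-0.3,-0.2,-0.6,0.4,-6.4]
    - [-3.4,-0.7,-0.2,-0.6,0.4,-6.4]
    - [-3.3,-1,-0.3,-0.6,0.4,-6.4]
    - [-3.2,-1.4,-0.3,-0.6,0.4,-6.4]
    - [-3,-1.7,-0.3,-0.6,0.4,-6.4]
    - [-2.8,-2,-0.4,-0.6,0.4,-6.4]
    - [-2.5,-2.3,-0.4,-0.6,0.4,-6.4]
    - [0,0,0,0,0,0]

```text
clock: 9.0
tool_pos: [0.4615, 0.0267, 0.2608]
orientation: [-170.0, -15.4, -50.5]
force: [0.4, 0.2, 0.9]
opening: 0.0002
gripper_force: 0.0
```

```bash
python3 - <<'E'
from h import *
s=snapshot('side')
print([(np.round(d['position'],3).tolist(),round(d['score'],2)) for d in spot_point('side','brake_tip')[:2]])
G=ori(-8.5,0,30);z=G.apply([0,0,1]); g=np.array([.6415,.2293,-.005])
rows([(g-.25*z,G)],.036)
E
```

```text
[]
7 [[-2.09, -2.6, 0.6, 0.98, 1.51, -5.76], [-1.83, -2.78, 0.6, 0.98, 1.51, -5.76], [-1.56, -2.94, 0.6, 0.98, 1.51, -5.76], [-1.27, -3.08, 0.62, 0.98, 1.51, -5.76], [-0.98, -3.18, 0.64, 0.98, 1.51, -5.76], [-0.67, -3.25, 0.67, 0.98, 1.51, -5.76], [-0.36, -3.29, 0.71, 0.98, 1.51, -5.76]]
```

Emit:
play_rows:
  grip: 8.7
  plan:
    - [-2.1,-2.6,0.6,1,1.5,-5.8]
    - [-1.8,-2.8,0.6,1,1.5,-5.8]
    - [-1.6,-2.9,0.6,1,1.5,-5.8]
    - [-1.3,-3.1,0.6,1,1.5,-5.8]
    - [-1,-3.2,0.6,1,1.5,-5.8]
    - [-0.7,-3.2,0.7,1,1.5,-5.8]
    - [-0.4,-3.3,0.7,1,1.5,-5.8]
    - [0,0,0,0,0,0]

```text
clock: 9.77
tool_pos: [0.5175, 0.2487, 0.21]
orientation: [179.8, -30.0, -7.9]
force: [0.0, 0.3, 0.9]
opening: 0.0482
gripper_force: 0.0
```

```bash
python3 - <<'E'
from h import *
for c in['side','top']:
  s=snapshot(c)
  print(c,[(t,np.round(d['position'],3).tolist(),round(d['score'],2)) for t in('brake_tip','mould','tin') for d in spot_point(c,t)[:4]])
G=ori(-8.5,0,30);z=G.apply([0,0,1]); g=np.array([.6415,.2293,-.005])
rows([(g-.10*z,G)],.036)
E
```

```text
side [('brake_tip', [0.451, -0.226, 0.046], 0.65), ('mould', [0.43, 0.082, 0.003], 0.74), ('mould', [0.359, 0.279, -0.001], 0.71), ('mould', [0.638, 0.236, -0.002], 0.69), ('tin', [0.497, 0.378, -0.004], 0.62)]
top [('brake_tip', [0.456, -0.228, 0.047], 0.65), ('mould', [0.432, 0.079, -0.002], 0.93), ('mould', [0.637, 0.231, -0.0], 0.68), ('mould', [0.364, 0.282, 0.001], 0.6)]
5 [[-0.01, -0.04, 3.03, -0.03, -0.01, -0.01], [-0.01, -0.04, 3.03, -0.03, -0.01, -0.01], [-0.01, -0.04, 3.03, -0.03, -0.01, -0.01], [-0.01, -0.04, 3.03, -0.03, -0.01, -0.01], [-0.01, -0.04, 3.03, -0.03, -0.01, -0.01]]
```

Emit:
play_rows:
  plan:
    - [0,0,2,0,0,0]
    - [0,0,2,0,0,0]
    - [0,0,2,0,0,0]
    - [0,0,2,0,0,0]
    - [0,0,2,0,0,0]
    - [0,0,2,0,0,0]
    - [0,0,2,0,0,0]
    - [0,0,0,0,0,0]

```text
clock: 10.83
tool_pos: [0.5865, 0.2348, 0.0884]
orientation: [179.9, -29.9, -8.3]
force: [0.8, -1.6, 0.7]
opening: 0.0867
gripper_force: 0.0
```

```bash
python3 - <<'E'
from h import *
o=get_obs(); r=R.from_euler('xyz',o['orientation'],degrees=True); p=np.array(o['tool_pos'])
a=snapshot('side'); b=snapshot('top')
A=a['frame'][80:200,210:330,::-1].copy(); B=b['frame'][130:250,130:250,::-1].copy()
print('opening',o['opening'],p)
for k in(-.02,):
  t=p+r.apply([0,0,k]); print('tip',t.round(3),(proj(a,t)-[210,80])*3.3,(proj(b,t)-[130,130])*3.3)
cv2.imwrite('pics/g1.png',cv2.convertScaleAbs(np.hstack([cv2.resize(x,None,fx=3.3,fy=3.3,interpolation=cv2.INTER_CUBIC) for x in(A,B)]),alpha=1.3))
E
```

```text
opening 0.08674226543942541 [0.5864796  0.23482895 0.08838828]
tip [0.577 0.236 0.106] [232.77841867 171.20660409] [204.47176833 183.07332273]
```

View pics/g1.png

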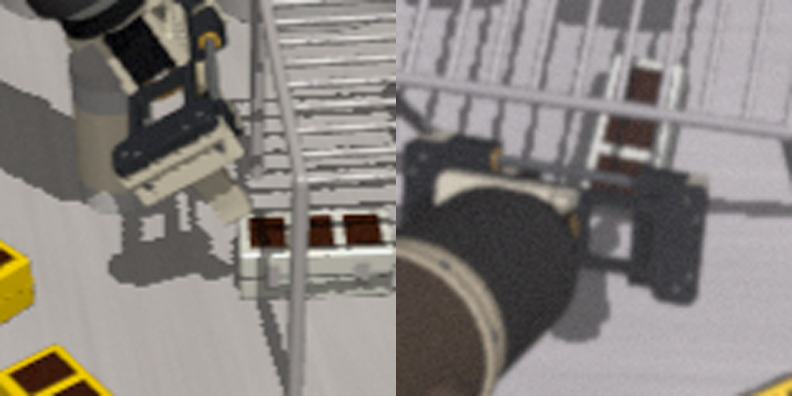

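The mould's front end is at about (250,240) in the left crop. The open fingers come in from front-above, well clear of the rack and the tin. I'll check the fingertip estimate while approaching.

```bash
python3 - <<'E'
from h import *
o=get_obs(); r=R.from_euler('xyz',o['orientation'],degrees=True); p=np.array(o['tool_pos'])
a=snapshot('side')
for k in(-.02,.019):
  for y in(.044,.065): print(k,y,((proj(a,p+r.apply([0.0,y,k]))-[210,80])*3.3).round())
E
```

```text
-0.02 0.044 [237. 205.]
-0.02 0.065 [239. 222.]
0.019 0.044 [264. 241.]
0.019 0.065 [266. 258.]
```

Emit:
play_rows:
  plan:
    - [0,0,2,0,0,0]
    - [0,0,2,0,0,0]
    - [0,0,2,0,0,0]
    - [0,0,1.5,0,0,0]
    - [0,0,1,0,0,0]
    - [0,0,0,0,0,0]

```text
clock: 11.48
tool_pos: [0.6282, 0.2405, 0.0431]
orientation: [178.2, -27.7, -8.5]
force: [0.2, -0.6, 0.2]
opening: 0.0867
gripper_force: 0.0
```

```bash
python3 - <<'E'
from h import *
o=get_obs(); print(np.round(o['joint_pos'],1),np.round(o['tau'],1),np.round(o['force'],1),np.round(o['qvel'],1),o['tool_pos'],o['orientation'])
E
```

```text
[ 30.2  18.7 -51.9  95.3 -18.5 -41.2] [ -0.1 -44.3  18.8   0.   -1.1   0. ] [ 0.2 -0.6  0.2] [-0.2 -1.5 -1.6  1.  -0.  -0.6] [0.62819521 0.2404915  0.04311383] [178.15803179 -27.74637743  -8.47067014]
```

Joint 4 ran into its limit, because the tilt plane is off the arm plane. I'll back out and come in at 22° instead, which still clears the shelf.

```bash
python3 - <<'E'
from h import *
o=get_obs(); r=R.from_euler('xyz',o['orientation'],degrees=True); p=np.array(o['tool_pos'])
G=ori(-8.5,0,22);z=G.apply([0,0,1]); g=np.array([.6237,.234,-.006])
rows([(p-r.apply([0,0,.07]),r),(g-.10*z,G)],.02)
E
```

```text
6 [[0.0, 0.0, -1.75, 0.0, 0.0, 0.0], [0.0, 0.0, -1.75, 0.0, 0.0, 0.0], [0.0, 0.0, -1.75, 0.0, 0.0, 0.0], [0.0, 0.0, -1.75, 0.0, 0.0, 0.0], [-0.8, 0.45, 0.63, 0.91, -2.87, -0.03], [-0.76, 0.46, 0.66, 0.91, -2.87, -0.03]]
```

Emit:
play_rows:
  plan:
    - [0,0,-1.8,0,0,0]
    - [0,0,-1.8,0,0,0]
    - [0,0,-1.8,0,0,0]
    - [0,0,-1.8,0,0,0]
    - [-0.8,0.5,0.6,0.9,-2.9,0]
    - [-0.8,0.5,0.6,0.9,-2.9,0]
    - [0,0,0,0,0,0]

```text
clock: 12.07
tool_pos: [0.5825, 0.2374, 0.0891]
orientation: [-179.8, -21.7, -8.8]
force: [0.4, 0.4, 0.2]
opening: 0.0873
gripper_force: 0.0
```

```bash
python3 - <<'E'
from h import *
o=get_obs(); print(np.round(o['joint_pos'],1))
G=ori(-8.5,0,22);z=G.apply([0,0,1]); g=np.array([.6237,.234,-.006])
rows([(g-.10*z,G),(g-.05*z,G)],.02)
E
```

```text
[ 45.9  12.8 -46.2  45.7 -24.8  -5.6]
4 [[0.26, -0.28, 0.36, -0.08, 0.3, -0.3], [0.0, 0.0, 1.67, 0.0, 0.0, 0.0], [0.0, 0.0, 1.67, 0.0, 0.0, 0.0], [0.0, 0.0, 1.67, 0.0, 0.0, 0.0]]
```

Emit:
play_rows:
  plan:
    - [0.3,-0.3,0.4,0,0.3,-0.3]
    - [0,0,1.7,0,0,0]
    - [0,0,1.7,0,0,0]
    - [0,0,1.7,0,0,0]
    - [0,0,0,0,0,0]

```text
clock: 12.48
tool_pos: [0.6068, 0.2369, 0.037]
orientation: [179.7, -22.2, -8.0]
force: [0.2, -1.2, -0.1]
opening: 0.0869
gripper_force: 0.0
```

```bash
python3 - <<'E'
from h import *
o=get_obs(); print(np.round(o['joint_pos'],1))
G=ori(-8.5,0,22);z=G.apply([0,0,1]); g=np.array([.6237,.234,-.006])
rows([(g-.02*z,G),(g,G)],.02)
E
```

```text
[ 36.2  18.  -50.7  71.6 -16.3 -22.9]
4 [[-0.01, 0.02, 1.31, 0.08, -0.08, 0.22], [-0.01, 0.02, 1.31, 0.08, -0.08, 0.22], [0.0, 0.0, 1.0, 0.0, 0.0, 0.0], [0.0, 0.0, 1.0, 0.0, 0.0, 0.0]]
```

```bash
cat > kin.py <<'E'
from h import *
from scipy.optimize import least_squares
D=[([80.105,20.546,.682],[.29994,.60412,.20581],[179.905,-.008,-26.405]),
([23.8,-2.993,-21.299],[.45185,-.01036,.25614],[-179.93,.01,-78.7]),
([-4.707,13.184,-29.435],[.46378,-.2306,.07278],[-179.6,0,-94]),
([30.2,18.7,-51.9],[.6282,.2405,.0431],[178.16,-27.75,-8.47]),
([45.9,12.8,-46.2],[.5825,.2374,.0891],[-179.8,-21.7,-8.8]),
([36.2,18,-50.7],[.6068,.2369,.037],[179.7,-22.2,-8.0])]
A=[];b=[]
for q,p,e in D:
    q=np.radians(q); M=R.from_euler('z',-q[0]); z=M.apply(R.from_euler('xyz',e,degrees=True).apply([0,0,1])); p=M.apply(p); t=q[2]-q[1]
    A+=[[1,0,0,np.sin(q[1]),np.cos(t),np.sin(t),z[0]],[0,1,0,0,0,0,z[1]],[0,0,1,np.cos(q[1]),np.sin(t),-np.cos(t),z[2]]]; b+=list(p)
A=np.array(A);b=np.array(b); K=np.linalg.lstsq(A,b,rcond=None)[0]
def ik(p,G,q0=(36,18,-50)):
    z=G.apply([0,0,1]); a1,s,h,L1,L2,E,d=K
    def f(q):
        q=np.radians(q); t=q[2]-q[1]
        v=[a1+L1*np.sin(q[1])+L2*np.cos(t)+E*np.sin(t),s,h+L1*np.cos(q[1])+L2*np.sin(t)-E*np.cos(t)]
        return R.from_euler('z',q[0]).apply(v)+d*z-p
    r=least_squares(f,q0,x_scale=50); q=r.x; t=np.radians(q[2]-q[1]); zz=R.from_euler('z',-q[0],degrees=True).apply(z)
    F=np.array([np.cos(t),0,np.sin(t)]); U=np.array([np.sin(t),0,-np.cos(t)]) 
    return q.round(1),np.degrees(np.arctan2(-zz[1],zz@U)).round(1),-np.degrees(np.arccos(F@zz)).round(1),np.abs(r.fun).max().round(4)
E
python3 - <<'E'
from kin import *
print('K',K.round(4),'res',np.abs(A@K-b).max())
for q,p,e in D: print(q,ik(np.array(p),R.from_euler('xyz',e,degrees=True)))
E
```

```text
K [ 0.2347 -0.1737 -0.3749  0.5914  0.1466 -0.1384  0.07  ] res 0.09055741119639976
[80.105, 20.546, 0.682] (array([78.5, 25.2, 16.9]), np.float64(-0.0), np.float64(-81.7), np.float64(0.0))
[23.8, -2.993, -21.299] (array([21.3,  1.3, -9.1]), np.float64(0.0), np.float64(-79.6), np.float64(0.0))
[-4.707, 13.184, -29.435] (array([ -6.9,   6.2, -57.6]), np.float64(-0.0), np.float64(-25.8), np.float64(0.0))
[30.2, 18.7, -51.9] (array([ 38.1,  19.8, -45.8]), np.float64(75.3), np.float64(-21.9), np.float64(0.0))
[45.9, 12.8, -46.2] (array([ 40. ,  14.7, -41. ]), np.float64(40.8), np.float64(-25.0), np.float64(0.0))
[36.2, 18, -50.7] (array([ 38.6,  18.4, -49.8]), np.float64(69.0), np.float64(-17.3), np.float64(0.0))
```

```bash
cat > kin.py <<'E'
from h import *
from scipy.optimize import least_squares
D=[([80.105,20.546,.682,0,-70.136,-16.507],[.29994,.60412,.20581],[179.905,-.008,-26.405]),
([23.8,-2.993,-21.299,0,-71.62,-12.505],[.45185,-.01036,.25614],[-179.93,.01,-78.7]),
([-4.707,13.184,-29.435,0,-46.978,.712],[.46378,-.2306,.07278],[-179.6,0,-94]),
([30.2,18.7,-51.9,95.3,-18.5,-41.2],[.6282,.2405,.0431],[178.16,-27.75,-8.47]),
([45.9,12.8,-46.2,45.7,-24.8,-5.6],[.5825,.2374,.0891],[-179.8,-21.7,-8.8]),
([36.2,18,-50.7,71.6,-16.3,-22.9],[.6068,.2369,.037],[179.7,-22.2,-8.0])]
def fk(q,K,sg=1):
    q1,q2,q3,q4,q5,q6=np.radians(q); a1,h,L1,L2,E,d,s=K; t=q3-q2
    F=np.array([np.cos(t),0,np.sin(t)]); U=np.array([np.sin(t),0,-np.cos(t)])
    B=R.from_rotvec(sg*q4*F); j=B.apply([0,1,0]); W5=R.from_rotvec(-q5*j); z=W5.apply(F)
    p=np.array([a1+L1*np.sin(q2),0,h+L1*np.cos(q2)])+L2*F+E*U+s*j+d*z
    M=R.from_euler('z',q1); x=(W5*B).apply(U)
    Q=R.from_matrix(np.c_[-j,np.cross(z,-j),z])*R.from_rotvec([0,0,sg*q6])
    return M.apply(p),M*Q
def fit(sg): return least_squares(lambda K:np.concatenate([fk(q,K,sg)[0]-p for q,p,e in D]),[0,.3,.5,.5,0,.3,-.17])
S=min((1,-1),key=lambda s:fit(s).cost); K=fit(S).x
def ik(p,G,q0):
    def f(q):
        x,Q=fk(q,K,S); return np.r_[(x-p)*10,(Q.inv()*G*C).as_rotvec()]
    r=least_squares(f,q0,x_scale=50); return r.x.round(1),np.abs(r.fun).max().round(4)
C=R.identity()
C=R.from_euler('xyz',D[0][2],degrees=True).inv()*fk(D[0][0],K,S)[1]
E
python3 - <<'E'
from kin import *
print('S',S,'K',K.round(4),'res',np.abs(fit(S).fun).max(),fit(-S).cost)
for q,p,e in D: print(np.degrees((fk(q,K,S)[1].inv()*R.from_euler('xyz',e,degrees=True)*C).magnitude()).round(2))
for ti in(10,15,18,22,26):
  for g in (-.02,-.03):
    G=ori(-8.5,0,ti); u=np.array([.989,-.148,0]); z=G.apply([0,0,1]); p=np.array([.637,.232,.028])+g*u+.039*z
    print(ti,g,p.round(3),ik(p,G,D[5][0]))
E
```

```text
S -1 K [ 8.000e-04  1.997e-01  6.009e-01  4.627e-01  2.000e-04  3.986e-01
 -1.917e-01] res 0.000648493024942437 0.03252012594926347
0.0
0.09
0.09
0.13
0.12
0.14
10 -0.02 [ 0.624  0.234 -0.01 ] (array([ 41.4,  27. , -28.7,  15.9, -28.7,  26.5]), np.float64(0.0))
10 -0.03 [ 0.614  0.235 -0.01 ] (array([ 42.1,  26.4, -30. ,  16.4, -28.1,  25.3]), np.float64(0.0))
15 -0.02 [ 0.627  0.233 -0.01 ] (array([ 40.7,  25.3, -39. ,  36.3, -19.2,   7.1]), np.float64(0.0))
15 -0.03 [ 0.617  0.235 -0.01 ] (array([ 41.2,  24.6, -40.5,  37.8, -18.7,   5. ]), np.float64(0.0))
18 -0.02 [ 0.629  0.233 -0.009] (array([ 34.8,  23.8, -46.8,  64. , -13.6, -15.3]), np.float64(0.0))
18 -0.03 [ 0.619  0.235 -0.009] (array([ 34.7,  23.2, -48.1,  66.8, -13.2, -17.9]), np.float64(0.0))
22 -0.02 [ 0.632  0.233 -0.008] (array([ 23.2,  23. , -50.6, 103.1, -11.6, -43.1]), np.float64(0.0))
22 -0.03 [ 0.622  0.234 -0.008] (array([ 23.2,  22.5, -51.5, 104.6, -11.6, -44.7]), np.float64(0.0))
26 -0.02 [ 0.634  0.232 -0.007] (array([ 17.3,  23.2, -50.7, 124.6, -13.3, -58.8]), np.float64(0.0))
26 -0.03 [ 0.624  0.234 -0.007] (array([ 17.5,  22.7, -51.6, 125.4, -13.5, -59.8]), np.float64(0.0))
```

```bash
cat >> kin.py <<'E'
LO=np.array([-176,-82,-58.2,-173.8,-174.7,-.2-173.4]); HI=np.array([176,121.7,71.7,95.5,-.2,173.6])
def sols(p,G,n=40,seed=0):
    rng=np.random.default_rng(seed); out=[]
    for _ in range(n):
        q,e=ik(p,G,rng.uniform(LO,HI)); q[[0,3,5]]=(q[[0,3,5]]+180)%360-180
        if e<.01 and all(q>LO) and all(q<HI) and not any(np.abs(q-o).max()<2 for o in out): out.append(q)
    return out
E
python3 - <<'E'
from kin import *
for ti in(18,20,22,25,30,35):
  for g in (-.025,):
    G=ori(-8.5,0,ti); u=np.array([.989,-.148,0]); z=G.apply([0,0,1]); p=np.array([.637,.232,.028])+g*u+.039*z
    print(ti,p.round(3),[s.tolist() for s in sols(p,G)])
E
```

```text
18 [ 0.624  0.234 -0.009] [[34.80000000000001, 23.5, -47.4, 65.4, -13.4, -16.599999999999994]]
20 [ 0.625  0.234 -0.009] [[28.19999999999999, 22.9, -50.2, 87.30000000000001, -11.7, -32.30000000000001]]
22 [ 0.627  0.234 -0.008] []
25 [ 0.629  0.233 -0.007] []
30 [ 0.632  0.233 -0.006] []
35 [ 0.634  0.232 -0.004] []
```

```bash
python3 - <<'E'
from kin import *
G=ori(-8.5,0,20); u=np.array([.989,-.148,0]); z=G.apply([0,0,1]); p=np.array([.637,.232,.030])-.032*u+.039*z
q=get_obs()['joint_pos']; print(np.round(q,1),p)
for b in(.05,.03,.015,0): q,e=ik(p-b*z,G,q); print(b,q,e)
for dx in(.03,.06,.09,.12): q,e=ik(p+[-dx,-.1*dx,.01+.2*dx],G,q); print('out',dx,q,e)
rows([(p-.05*z,G),(p,G)],.013)
E
```

```text
[ 36.2  18.  -50.7  71.6 -16.3 -22.9] [ 0.61854427  0.2347644  -0.00664801]
0.05 [ 41.1  18.1 -47.3  53.9 -18.7 -10.2] 0.0
0.03 [ 37.1  19.7 -49.2  64.8 -15.6 -17.8] 0.0
0.015 [ 33.2  21.  -50.3  75.4 -13.5 -24.9] 0.0
0 [ 28.8  22.4 -50.8  87.  -11.9 -32.5] 0.0
out 0.03 [ 32.6  19.1 -53.2  80.2 -13.1 -29.3] 0.0
out 0.06 [ 33.9  16.6 -56.2  80.9 -13.4 -31.2] 0.0
out 0.09 [ 36.1  14.  -58.9  79.9 -14.  -32.4] 0.0
out 0.12 [ 39.2  11.4 -61.4  77.3 -15.  -32.7] 0.0
5 [[-0.35, 0.04, -0.51, 0.16, -2.15, 0.44], [0.0, 0.0, 1.25, 0.0, 0.0, 0.0], [0.0, 0.0, 1.25, 0.0, 0.0, 0.0], [0.0, 0.0, 1.25, 0.0, 0.0, 0.0], [0.0, 0.0, 1.25, 0.0, 0.0, 0.0]]
```

Emit:
play_rows:
  plan:
    - [-0.4,0,-0.5,0.2,-2.2,0.4]
    - [0,0,1.2,0,0,0]
    - [0,0,1.2,0,0,0]
    - [0,0,1.2,0,0,0]
    - [0,0,0.7,0,0,0]
    - [0,0,0,0,0,0]

```text
clock: 12.98
tool_pos: [0.6232, 0.2335, 0.0025]
orientation: [179.9, -21.2, -8.6]
force: [0.7, -1.9, 1.0]
opening: 0.0872
gripper_force: 0.0
```

```bash
python3 - <<'E'
from kin import *
G=ori(-8.5,0,20); u=np.array([.989,-.148,0]); z=G.apply([0,0,1]); p=np.array([.637,.232,.030])-.032*u+.039*z
o=get_obs();print(np.round(o['joint_pos'],1),p)
s=snapshot('side'); r=R.from_euler('xyz',o['orientation'],degrees=True)
t=np.array(o['tool_pos'])+r.apply([0,.05,-.02]); print(t,(proj(s,t)-[230,100])*5)
cv2.imwrite('pics/g2.png',cv2.resize(s['frame'][100:220,230:350,::-1],(600,600),interpolation=cv2.INTER_CUBIC))
rows([(p,G)],.01)
E
```

```text
[ 28.6  21.7 -50.8  88.3 -12.7 -33.5] [ 0.61854427  0.2347644  -0.00664801]
[0.60857472 0.18514154 0.02118188] [336.28633548 347.75850644]
2 [[-0.42, -0.04, 0.36, 0.05, -0.61, -0.07], [-0.41, -0.04, 0.37, 0.05, -0.61, -0.07]]
```

Emit:
play_rows:
  plan:
    - [-0.4,0,0.4,0,-0.6,0]
    - [-0.4,0,0.4,0,-0.6,0]
    - [0,0,0,0,0,0]

```text
clock: 13.28
tool_pos: [0.6183, 0.2357, -0.0076]
orientation: [-180.0, -19.9, -8.5]
force: [-0.5, 0.2, -0.0]
opening: 0.0873
gripper_force: 0.0
```

Emit:
play_rows:
  grip: 3
  plan:
    - [0,0,0,0,0,0]
    - [0,0,0,0,0,0]
    - [0,0,0,0,0,0]
    - [0,0,0,0,0,0]
    - [0,0,0,0,0,0]
    - [0,0,0,0,0,0]
    - [0,0,0,0,0,0]
    - [0,0,0,0,0,0]

```text
clock: 13.95
tool_pos: [0.6188, 0.235, -0.0074]
orientation: [180.0, -20.0, -8.6]
force: [-1.5, -1.2, 1.8]
opening: 0.0559
gripper_force: 29.8
```

```bash
cat > path.py <<'E'
from kin import *
p=np.array(get_obs()['tool_pos']); q=get_obs()['joint_pos']
G=ori(-8.6,0,20); H=ori(-4,0,20)
W=[(p+[0,0,.012],G),(p+[-.05,-.006,.03],G),(p+[-.11,-.012,.07],G),(p+[-.15,-.02,.25],G),((.50,0,.26),ori(-6,0,20)),((.60,-.22,.24),H),((.6317,-.2427,.15),H),((.6317,-.2427,.086),H)]
E
python3 - <<'E'
from path import *
for w in W: q,e=ik(*w,q); print(np.round(w[0],3),q,e)
rows(W[:4],.025)
E
```

```text
[0.619 0.235 0.005] [ 32.4  21.5 -49.9  76.6 -13.3 -25.5] 0.0
[0.569 0.229 0.023] [ 36.5  16.7 -54.3  72.3 -14.7 -25. ] 0.0
[0.509 0.223 0.063] [ 48.6   9.3 -55.6  51.2 -21.6 -14.7] 0.0
[0.469 0.215 0.243] [ 60.6  -6.3 -38.2  23.5 -53.1   7.4] 0.0
[0.5  0.   0.26] [ 32.5 -12.1 -37.8  16.1 -49.5  42.6] 0.0
[ 0.6  -0.22  0.24] [ -2.4   4.5 -19.2   0.6 -46.3  88. ] 0.0
[ 0.632 -0.243  0.15 ] [ -4.8  12.6 -21.5  -0.6 -35.9  91.2] 0.0
[ 0.632 -0.243  0.086] [ -4.8  16.8 -25.7  -0.8 -27.5  91.4] 0.0
15 [[0.41, 0.0, -1.13, 0.0, -0.01, 0.03], [-1.32, 0.45, -1.12, 0.0, 0.0, 0.0], [-1.32, 0.45, -1.12, 0.0, 0.0, 0.0], [-1.32, 0.45, -1.12, 0.0, 0.0, 0.0], [-1.37, 0.5, -1.92, 0.0, 0.0, 0.0], [-1.37, 0.5, -1.92, 0.0, 0.0, 0.0], [-1.37, 0.5, -1.92, 0.0, 0.0, 0.0], [0.32, 0.17, -2.28, 0.0, 0.0, 0.0], [0.32, 0.17, -2.28, 0.0, 0.0, 0.0], [0.32, 0.17, -2.28, 0.0, 0.0, 0.0], [0.32, 0.17, -2.28, 0.0, 0.0, 0.0], [0.32, 0.17, -2.28, 0.0, 0.0, 0.0], [0.32, 0.17, -2.28, 0.0, 0.0, 0.0], [0.32, 0.17, -2.28, 0.0, 0.0, 0.0], [0.32, 0.17, -2.28, 0.0, 0.0, 0.0]]
```

Emit:
play_rows:
  plan:
    - [0.4,0,-1.1,0,0,0]
    - [-1.3,0.4,-1.1,0,0,0]
    - [-1.3,0.4,-1.1,0,0,0]
    - [-1.3,0.4,-1.1,0,0,0]
    - [-1.4,0.5,-1.9,0,0,0]
    - [-1.4,0.5,-1.9,0,0,0]
    - [-1.4,0.5,-1.9,0,0,0]
    - [0,0,0,0,0,0]

```text
clock: 14.62
tool_pos: [0.5067, 0.2242, 0.0625]
orientation: [-179.9, -20.0, -8.5]
force: [0.2, 0.7, -1.9]
opening: 0.0556
gripper_force: 29.8
```

```bash
python3 - <<'E'
from kin import *
o=get_obs(); print(np.round(o['joint_pos'],1))
p=np.array(o['tool_pos'])
for c in['top','side']:
  snapshot(c); print(c,[(np.round(d['position'],3).tolist(),round(d['score'],2)) for d in spot_point(c,'mould')[:4]],[(np.round(d['position'],3).tolist(),round(d['score'],2)) for d in spot_point(c,'tin')[:2]])
rows([(np.array([.475,.21,.25]),ori(-8.6,0,20)),((.50,0,.26),ori(-6,0,20))],.03)
E
```

```text
[ 48.9   9.2 -55.7  51.2 -21.7 -14.9]
top [([0.363, 0.282, 0.0], 0.96), ([0.428, 0.08, 0.0], 0.68)] [([0.5, 0.379, -0.005], 0.94), ([0.553, -0.241, 0.06], 0.58)]
side [([0.529, 0.223, 0.071], 0.77), ([0.43, 0.082, 0.002], 0.63)] [([0.498, 0.379, 0.001], 0.4)]
15 [[0.5, 0.27, -2.7, 0.01, 0.0, 0.0], [0.5, 0.27, -2.7, 0.01, 0.0, 0.0], [0.5, 0.27, -2.7, 0.01, 0.0, 0.0], [0.5, 0.27, -2.7, 0.01, 0.0, 0.0], [0.5, 0.27, -2.7, 0.01, 0.0, 0.0], [0.5, 0.27, -2.7, 0.01, 0.0, 0.0], [0.5, 0.27, -2.7, 0.01, 0.0, 0.0], [0.7, 2.55, 0.12, 0.11, 0.0, -0.3], [0.69, 2.55, 0.12, 0.11, 0.0, -0.3], [0.67, 2.56, 0.11, 0.11, 0.0, -0.3], [0.66, 2.56, 0.11, 0.11, 0.0, -0.3], [0.65, 2.56, 0.1, 0.11, 0.0, -0.3], [0.63, 2.57, 0.1, 0.11, 0.0, -0.3], [0.62, 2.57, 0.09, 0.11, 0.0, -0.3], [0.61, 2.57, 0.09, 0.11, 0.0, -0.3]]
```

Emit:
play_rows:
  plan:
    - [0.5,0.3,-2.7,0,0,0]
    - [0.5,0.3,-2.7,0,0,0]
    - [0.5,0.3,-2.7,0,0,0]
    - [0.5,0.3,-2.7,0,0,0]
    - [0.5,0.3,-2.7,0,0,0]
    - [0.5,0.3,-2.7,0,0,0]
    - [0.5,0.3,-2.7,0,0,0]
    - [0.7,2.6,0.1,0.1,0,-0.3]
    - [0.7,2.6,0.1,0.1,0,-0.3]
    - [0.7,2.6,0.1,0.1,0,-0.3]
    - [0.7,2.6,0.1,0.1,0,-0.3]
    - [0.6,2.6,0.1,0.1,0,-0.3]
    - [0.6,2.6,0.1,0.1,0,-0.3]
    - [0.6,2.6,0.1,0.1,0,-0.3]
    - [0.6,2.6,0.1,0.1,0,-0.3]

```text
clock: 16.17
tool_pos: [0.4985, -0.0069, 0.2606]
orientation: [179.9, -19.9, -6.1]
force: [1.2, -0.1, -1.6]
opening: 0.0562
gripper_force: 29.8
```

```bash
python3 - <<'E'
from kin import *
o=get_obs(); print(np.round(o['joint_pos'],1))
for c in['top','side']:
  snapshot(c); print(c,[(t,np.round(d['position'],3).tolist(),round(d['score'],2)) for t in('deck','brake_hinge','brake_tip','mould') for d in spot_point(c,t)[:3]])
H=ori(-4,0,20)
rows([((.60,-.22,.24),H),((.6317,-.2427,.15),H)],.03)
E
```

```text
[ 31.8 -12.2 -37.8  16.1 -49.6  43.3]
top [('deck', [0.652, -0.243, 0.09], 0.71), ('brake_hinge', [0.551, -0.238, 0.061], 0.97), ('mould', [0.516, -0.012, 0.266], 0.88), ('mould', [0.36, 0.282, 0.002], 0.66)]
side [('deck', [0.651, -0.244, 0.088], 0.74), ('brake_hinge', [0.55, -0.233, 0.059], 0.59), ('brake_tip', [0.452, -0.228, 0.046], 0.64), ('brake_tip', [0.489, -0.346, 0.001], 0.26), ('mould', [0.36, 0.275, 0.002], 0.96), ('mould', [0.52, -0.005, 0.266], 0.93), ('mould', [0.429, 0.085, 0.002], 0.61)]
12 [[1.36, 2.56, 0.78, 0.09, 0.0, -0.23], [1.35, 2.56, 0.77, 0.09, 0.0, -0.23], [1.34, 2.57, 0.77, 0.09, 0.0, -0.23], [1.33, 2.57, 0.76, 0.09, 0.0, -0.23], [1.32, 2.58, 0.76, 0.09, 0.0, -0.23], [1.31, 2.59, 0.75, 0.09, 0.0, -0.23], [1.3, 2.59, 0.75, 0.09, 0.0, -0.23], [1.28, 2.6, 0.75, 0.09, 0.0, -0.23], [0.01, 0.51, 2.4, 0.01, 0.01, 0.01], [0.01, 0.51, 2.4, 0.01, 0.01, 0.01], [0.01, 0.51, 2.4, 0.01, 0.01, 0.01], [0.01, 0.51, 2.4, 0.01, 0.01, 0.01]]
```

Everything is consistent: the mould is at TCP +18 mm and the lever is still down. Carry on to above the deck.

Emit:
play_rows:
  plan:
    - [1.4,2.6,0.8,0.1,0,-0.2]
    - [1.4,2.6,0.8,0.1,0,-0.2]
    - [1.3,2.6,0.8,0.1,0,-0.2]
    - [1.3,2.6,0.8,0.1,0,-0.2]
    - [1.3,2.6,0.8,0.1,0,-0.2]
    - [1.3,2.6,0.7,0.1,0,-0.2]
    - [1.3,2.6,0.7,0.1,0,-0.2]
    - [1.3,2.6,0.7,0.1,0,-0.2]
    - [0,0.5,2.4,0,0,0]
    - [0,0.5,2.4,0,0,0]
    - [0,0.5,2.4,0,0,0]
    - [0,0.5,2.4,0,0,0]
    - [0,0,0,0,0,0]

```text
clock: 17.75
tool_pos: [0.6292, -0.2444, 0.1435]
orientation: [-179.8, -19.5, -4.3]
force: [-0.8, -0.3, -3.3]
opening: 0.0561
gripper_force: 29.8
```

```bash
python3 - <<'E'
from kin import *
for c in['top','side']:
  s=snapshot(c); print(c,[(t,np.round(d['position'],3).tolist(),round(d['score'],2)) for t in('deck','brake_tip','mould') for d in spot_point(c,t)[:3]])
H=ori(-4,0,20)
rows([((.6317,-.2427,.105),H),((.6317,-.2427,.084),H)],.01)
E
```

```text
top [('mould', [0.359, 0.281, -0.001], 0.74)]
side [('deck', [0.65, -0.242, 0.091], 0.59), ('brake_tip', [0.454, -0.228, 0.046], 0.91), ('mould', [0.362, 0.277, 0.003], 0.88), ('mould', [0.428, 0.083, -0.001], 0.72)]
8 [[-0.32, -0.04, 0.87, -0.01, -0.03, -0.05], [-0.32, -0.04, 0.87, -0.01, -0.03, -0.05], [-0.31, -0.04, 0.87, -0.01, -0.03, -0.05], [-0.31, -0.04, 0.87, -0.01, -0.03, -0.05], [-0.31, -0.04, 0.87, -0.01, -0.03, -0.05], [-0.24, 0.0, 0.66, 0.01, 0.01, 0.0], [-0.24, 0.0, 0.66, 0.01, 0.01, 0.0], [-0.24, 0.0, 0.66, 0.01, 0.01, 0.0]]
```

Emit:
play_rows:
  plan:
    - [-0.3,0,0.9,0,0,0]
    - [-0.3,0,0.9,0,0,0]
    - [-0.3,0,0.9,0,0,0]
    - [-0.3,0,0.9,0,0,0]
    - [-0.3,0,0.9,0,0,0]
    - [-0.2,0,0.6,0,0,0]
    - [-0.1,0,0.4,0,0,0]
    - [0,0,0,0,0,0]
    - [0,0,0,0,0,0]

```text
clock: 18.9
tool_pos: [0.6328, -0.245, 0.0916]
orientation: [-179.9, -20.0, -4.3]
force: [0.6, -1.1, -1.8]
opening: 0.0557
gripper_force: 29.8
```

Emit:
play_rows:
  plan:
    - [-0.1,0,0.3,0,0,0]
    - [-0.1,0,0.3,0,0,0]
    - [-0.1,0,0.15,0,0,0]
    - [0,0,0,0,0,0]
    - [0,0,0,0,0,0]

```text
clock: 19.32
tool_pos: [0.6324, -0.2449, 0.0837]
orientation: [-179.9, -20.0, -4.3]
force: [0.5, -0.1, -2.2]
opening: 0.056
gripper_force: 29.8
```

```bash
python3 - <<'E'
from kin import *
s=snapshot('side'); print([(t,np.round(d['position'],3).tolist(),round(d['score'],2)) for t in('mould',) for d in spot_point('side',t)[:4]])
cv2.imwrite('pics/p1.png',cv2.resize(s['frame'][200:360,290:450,::-1],(600,600),interpolation=cv2.INTER_CUBIC))
E
```

```text
[('mould', [0.655, -0.245, 0.089], 0.96), ('mould', [0.359, 0.278, 0.001], 0.7)]
```

Emit:
play_rows:
  plan:
    - [0,0,0.1,0,0,0]
    - [0,0,0.1,0,0,0]
    - [0,0,0,0,0,0]
    - [0,0,0,0,0,0]

```text
clock: 19.75
tool_pos: [0.6332, -0.245, 0.0827]
orientation: [-179.9, -20.0, -4.3]
force: [-4.7, 2.1, 5.7]
opening: 0.0562
gripper_force: 29.8
```

Contact with the deck is felt: the wrist force went from -2 to +6 N. Release.

Emit:
play_rows:
  grip: 7.8
  plan:
    - [0,0,0,0,0,0]
    - [0,0,0,0,0,0]
    - [0,0,0,0,0,0]
    - [0,0,0,0,0,0]
    - [0,0,0,0,0,0]
    - [0,0,0,0,0,0]
    - [0,0,0,0,0,0]
    - [0,0,0,0,0,0]

```text
clock: 20.42
tool_pos: [0.6332, -0.245, 0.0818]
orientation: [-179.9, -20.0, -4.3]
force: [0.1, 0.8, -0.7]
opening: 0.0782
gripper_force: 0.0
```

Emit:
play_rows:
  plan:
    - [0,0,-1.5,0,0,0]
    - [0,0,-2,0,0,0]
    - [0,0,-2.5,0,0,0]
    - [0,0,-3,0,0,0]
    - [0,0,-3,0,0,0]
    - [0,0,-3,0,0,0]
    - [0,0,0,0,0,0]

```text
clock: 21.0
tool_pos: [0.5835, -0.2422, 0.2302]
orientation: [-180.0, -20.5, -4.2]
force: [0.7, 0.1, -0.5]
opening: 0.0784
gripper_force: 0.0
```

```bash
python3 - <<'E'
from kin import *
for c in ['top','side']:
  s=snapshot(c); print([(t,np.round(d['position'],3).tolist(),round(d['score'],2)) for t in('mould','brake_tip','deck','bottle','beaker') for d in spot_point(c,t)[:4]])
cv2.imwrite('pics/p2.png',cv2.resize(s['frame'][200:360,240:450,::-1],(787,600),interpolation=cv2.INTER_CUBIC))
o=get_obs();print(np.round(o['joint_pos'],1))
# lever lift: tip of lower finger; tilt about tool x
for ti in(35,40,45,50,55):
  L=ori(-94,ti,0); z=L.apply([0,0,1]); y=L.apply([0,1,0])
  for nm,bar in (('dn',np.array([.4545,-.2295,.045])),('up',np.array([.477,-.231,.124]))):
    # lower finger inner face (at +y .035) touches bar, contact 10 mm behind tip; tip = TCP-.02z
    c=bar+.008*y; p=c-.035*y+.03*z
    print(ti,nm,p.round(3),[s.tolist() for s in sols(p,L,15)])
E
```

```text
[('mould', [0.36, 0.278, -0.001], 0.79), ('mould', [0.43, 0.078, -0.003], 0.61), ('bottle', [0.49, -0.345, -0.002], 0.61)]
[('mould', [0.652, -0.244, 0.091], 0.66), ('mould', [0.43, 0.081, 0.001], 0.65), ('mould', [0.359, 0.276, 0.001], 0.6), ('mould', [0.653, -0.246, 0.001], 0.34), ('brake_tip', [0.452, -0.228, 0.046], 0.92), ('deck', [0.694, 0.003, -0.004], 0.27), ('bottle', [0.491, -0.349, -0.002], 0.77), ('beaker', [0.481, -0.114, 0.002], 0.82)]
[ -5.1   4.6 -21.   -0.6 -44.4  91.1]
35 dn [ 0.494 -0.232  0.036] [[-14.300000000000011, 9.4, -39.2, -41.099999999999994, -9.0, 49.19999999999999]]
35 up [ 0.516 -0.234  0.115] [[-5.300000000000011, 1.3, -47.0, -6.300000000000011, -6.7, 7.300000000000011]]
40 dn [ 0.494 -0.232  0.039] [[-26.400000000000006, 9.6, -35.2, -63.39999999999998, -16.0, 80.0]]
40 up [ 0.517 -0.234  0.118] [[-8.800000000000011, 0.9, -42.5, -25.099999999999994, -7.3, 28.599999999999994]]
45 dn [ 0.495 -0.232  0.043] [[-38.900000000000006, 11.1, -35.2, -80.39999999999998, -24.3, 105.69999999999999]]
45 up [ 0.517 -0.234  0.122] [[-20.19999999999999, 1.3, -35.5, -51.400000000000006, -14.7, 62.0]]
50 dn [ 0.495 -0.232  0.046] [[-49.400000000000006, 13.8, -37.5, -92.0, -33.2, 125.5]]
50 up [ 0.517 -0.234  0.125] [[-33.30000000000001, 2.4, -33.5, -71.39999999999998, -23.3, 89.69999999999999]]
55 dn [ 0.494 -0.232  0.05 ] [[-58.0, 18.0, -40.5, -99.5, -42.3, 141.0]]
55 up [ 0.517 -0.234  0.129] [[-44.599999999999994, 4.5, -34.9, -85.10000000000002, -32.4, 110.30000000000001]]
```

View pics/p2.png

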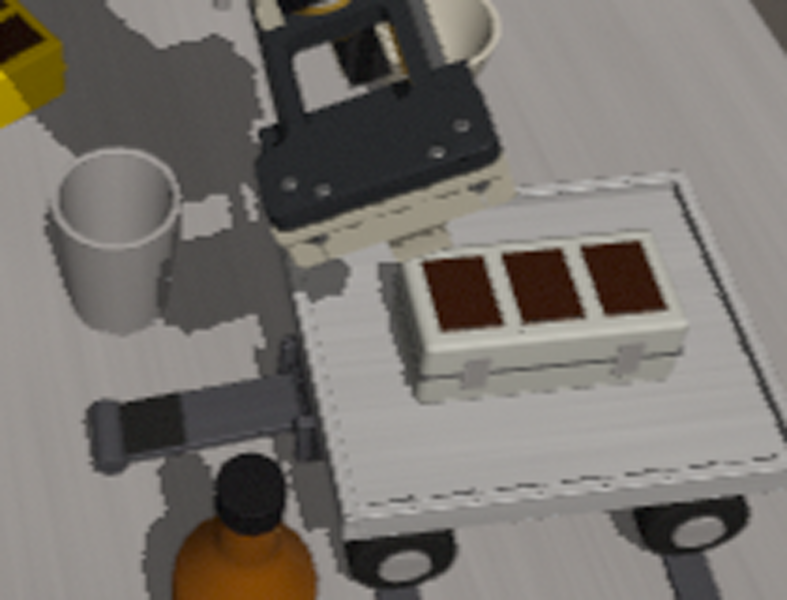

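The mould sits flat and centred on the deck, with the lever down at (110,440) in the crop. Next I hook the lever from below, with the tool tilted 45° forward.

```bash
cat > lev.py <<'E'
from kin import *
L=ori(-94,45,0); z=L.apply([0,0,1]); y=L.apply([0,1,0]); O=.039
def bar(a):
    t=np.radians(40)-a; u=np.array([np.cos(np.radians(4)),-np.sin(np.radians(4)),0])
    return np.array([.553,-.2362,.06])-u*.1*np.cos(t)+[0,0,.1*np.sin(t)]
def P(a,gap=0): return bar(a)+(.008+gap-O)*y+.03*z
E
python3 - <<'E'
from lev import *
q=get_obs()['joint_pos']; W=[((.50,-.23,.33),ori(-40,20,15)),((.41,-.228,.25),L),(P(.85,.006)-.10*z,L),(P(.85,.006),L)]+[(P(a),L) for a in(.85,.6,.4,.2,.0)]
for w in W: q,e=ik(*w,q); print(np.round(w[0],3),q,e)
rows(W[:3],.03)
E
```

```text
[ 0.5  -0.23  0.33] [-12.9  -6.3 -14.3 -12.5 -59.8  67.1] 0.0
[ 0.41  -0.228  0.25 ] [ -7.3 -25.6 -49.9  -6.5 -20.8   8.4] 0.0
[ 0.423 -0.227  0.112] [ -6.2  -6.2 -69.    5.2  17.9  -3.3] 0.0
[ 0.493 -0.232  0.041] [ -5.4  15.2 -66.5   1.6  36.7  -0.3] 0.0
[ 0.497 -0.232  0.046] [ -5.4  14.4 -65.7   1.7  35.2  -0.4] 0.0
[ 0.497 -0.232  0.071] [ -5.4   9.  -64.3   2.1  28.4  -0.8] 0.0
[ 0.501 -0.233  0.09 ] [ -5.4   5.5 -62.6   2.5  23.2  -1.3] 0.0
[ 0.508 -0.233  0.108] [ -5.3   2.9 -60.7   3.   18.7  -1.9] 0.0
[ 0.52  -0.234  0.125] [ -5.3   1.3 -58.6   3.6  14.9  -2.6] 0.0
19 [[-0.68, -0.09, -2.16, 1.37, 0.26, 6.15], [-0.68, -0.07, -2.16, 1.37, 0.26, 6.15], [-0.68, -0.05, -2.16, 1.37, 0.26, 6.15], [-0.67, -0.03, -2.16, 1.37, 0.26, 6.15], [-0.66, -0.01, -2.17, 1.37, 0.26, 6.15], [-0.65, 0.01, -2.17, 1.37, 0.26, 6.15], [-1.07, 0.96, 0.45, 2.02, 2.02, 6.31], [-0.97, 1.09, 0.37, 2.02, 2.02, 6.31], [-0.86, 1.2, 0.3, 2.02, 2.02, 6.31], [-0.73, 1.3, 0.23, 2.02, 2.02, 6.31], [-0.59, 1.38, 0.16, 2.02, 2.02, 6.31], [-0.44, 1.44, 0.09, 2.02, 2.02, 6.31], [-0.28, 1.48, 0.03, 2.02, 2.02, 6.31], [-0.11, 1.5, -0.03, 2.02, 2.02, 6.31], [-0.04, 1.77, 2.13, 0.0, 0.0, 0.01], [-0.04, 1.77, 2.13, 0.0, 0.0, 0.01], [-0.04, 1.77, 2.13, 0.0, 0.0, 0.01], [-0.04, 1.77, 2.13, 0.0, 0.0, 0.01], [-0.04, 1.77, 2.13, 0.0, 0.0, 0.01]]
```

```bash
sed -i 's/ori(-94,45,0)/ori(-94,50,0)/' lev.py; cat >> lev.py <<'E'
def chain():
    A=[]; q=sols(P(.85,.006),L,20)[0]; Q={}
    for n,b in [('in',0),('pre',.10),('far',.16),('far2',.22)]:
        for f in ([b] if b==0 else [b*.5,b]): q,e=ik(P(.85,.006)-f*z,L,q)
        Q[n]=q; print(n,(P(.85,.006)-b*z).round(3),q,e)
    q=Q['in']
    for a in(.85,.6,.4,.2,.0,-.03): q,e=ik(P(a),L,q); print(a,P(a).round(3),q,e)
    return Q
E
python3 - <<'E'
from lev import *
Q=chain(); q0=np.array(get_obs()['joint_pos'])
for n in('pre','far','far2'):
  print(n)
  for f in np.linspace(0,1,7):
    p,r=fk(q0+(Q[n]-q0)*f,K,S); r=r*C.inv(); print(p.round(3),r.as_euler('xyz',degrees=True).round(0),r.apply([0,0,1]).round(2))
E
```

```text
in [ 0.493 -0.232  0.045] [-49.8  14.1 -37.7 -92.4 -33.4 126.3] 0.0
pre [ 0.417 -0.227  0.109] [-48.6  -1.4 -40.6 -74.3 -34.  103.6] 0.0
far [ 0.371 -0.223  0.148] [-48.4 -10.8 -42.  -63.7 -36.8  90.4] 0.0
far2 [ 0.325 -0.22   0.186] [-51.2 -19.3 -42.1 -55.3 -43.2  81.2] 0.0
0.85 [ 0.497 -0.232  0.049] [-48.7  13.4 -37.2 -91.5 -32.7 124.2] 0.0
0.6 [ 0.497 -0.232  0.074] [-44.8   9.  -36.3 -85.5 -30.2 113.8] 0.0
0.4 [ 0.5   -0.233  0.094] [-40.9   6.  -35.3 -80.5 -27.9 105.1] 0.0
0.2 [ 0.508 -0.233  0.112] [-36.7   3.7 -34.3 -75.4 -25.4  96.4] 0.0
0.0 [ 0.519 -0.234  0.129] [-32.4   2.1 -33.4 -70.3 -22.8  87.9] 0.0
-0.03 [ 0.521 -0.234  0.131] [-31.8   1.9 -33.2 -69.5 -22.4  86.7] 0.0
pre
[ 0.582 -0.241  0.222] [-180.  -20.   -4.] [ 0.34 -0.02 -0.94]
[ 0.523 -0.244  0.175] [-169.  -19.  -19.] [ 0.36  0.07 -0.93]
[ 0.477 -0.236  0.141] [-159.  -17.  -34.] [ 0.43  0.14 -0.89]
[ 0.446 -0.224  0.119] [-150.  -14.  -49.] [ 0.52  0.17 -0.84]
[ 0.428 -0.216  0.108] [-142.  -10.  -64.] [ 0.61  0.14 -0.78]
[ 0.42  -0.215  0.105] [-135.   -5.  -79.] [ 0.7   0.07 -0.71]
[ 0.417 -0.227  0.109] [-
[... 228 characters left out ...]
9]
[ 0.425 -0.241  0.152] [-151.  -15.  -51.] [ 0.52  0.13 -0.85]
[ 0.397 -0.231  0.144] [-143.  -11.  -66.] [ 0.61  0.11 -0.79]
[ 0.38  -0.224  0.143] [-136.   -6.  -80.] [ 0.7   0.05 -0.72]
[ 0.371 -0.223  0.147] [-130.    0.  -94.] [ 0.76 -0.05 -0.64]
far2
[ 0.582 -0.241  0.222] [-180.  -20.   -4.] [ 0.34 -0.02 -0.94]
[ 0.509 -0.261  0.205] [-171.  -20.  -21.] [ 0.37  0.03 -0.93]
[ 0.447 -0.265  0.192] [-161.  -18.  -37.] [ 0.43  0.08 -0.9 ]
[ 0.397 -0.258  0.183] [-153.  -16.  -52.] [ 0.51  0.09 -0.85]
[ 0.361 -0.245  0.18 ] [-144.  -11.  -67.] [ 0.6   0.08 -0.8 ]
[ 0.337 -0.231  0.181] [-137.   -6.  -81.] [ 0.69  0.03 -0.73]
[ 0.325 -0.22   0.186] [-130.   -0.  -94.] [ 0.76 -0.05 -0.64]
```

```bash
cat >> lev.py <<'E'
def jpath(q0,q1,n):
    out=[]
    for f in np.linspace(0,1,n+1)[1:]:
        p,r=fk(q0+(q1-q0)*f,K,S); out.append((p,r*C.inv()))
    return out
E
python3 - <<'E'
from lev import *
Q=chain(); o=get_obs(); q0=np.array(o['joint_pos']); p0=np.array(o['tool_pos']); r0=R.from_euler('xyz',o['orientation'],degrees=True)
up=p0+[-.04,.02,.09]; qa,e=ik(up,r0,q0); print(qa,e)
q=Q['far']; f=P(.85,.006)-.16*z
for h in(.04,.08,.12): q,e=ik(f+[0,0,h],L,q)
print('high',q,e)
J=jpath(qa,q,6)
for p,r in J: print(p.round(3))
rows([(up,r0)]+J,.03)
E
```

```text
in [ 0.493 -0.232  0.045] [-49.8  14.1 -37.7 -92.4 -33.4 126.3] 0.0
pre [ 0.417 -0.227  0.109] [-48.6  -1.4 -40.6 -74.3 -34.  103.6] 0.0
far [ 0.371 -0.223  0.148] [-48.4 -10.8 -42.  -63.7 -36.8  90.4] 0.0
far2 [ 0.325 -0.22   0.186] [-51.2 -19.3 -42.1 -55.3 -43.2  81.2] 0.0
0.85 [ 0.497 -0.232  0.049] [-48.7  13.4 -37.2 -91.5 -32.7 124.2] 0.0
0.6 [ 0.497 -0.232  0.074] [-44.8   9.  -36.3 -85.5 -30.2 113.8] 0.0
0.4 [ 0.5   -0.233  0.094] [-40.9   6.  -35.3 -80.5 -27.9 105.1] 0.0
0.2 [ 0.508 -0.233  0.112] [-36.7   3.7 -34.3 -75.4 -25.4  96.4] 0.0
0.0 [ 0.519 -0.234  0.129] [-32.4   2.1 -33.4 -70.3 -22.8  87.9] 0.0
-0.03 [ 0.521 -0.234  0.131] [-31.8   1.9 -33.2 -69.5 -22.4  86.7] 0.0
[ -3.   -3.1 -17.3   0.3 -55.9  88.6] 0.0
high [-10.3 -33.1 -50.7 -12.4 -22.9  15.5] 0.0
[ 0.515 -0.22   0.309]
[ 0.487 -0.219  0.304]
[ 0.459 -0.219  0.298]
[ 0.43  -0.219  0.29 ]
[ 0.401 -0.221  0.28 ]
[ 0.371 -0.224  0.268]
22 [[-0.21, -0.43, -2.47, 0.0, 0.0, 0.0], [-0.21, -0.43, -2.47, 0.0, 0.0, 0.0], [-0.21, -0.43, -2.47, 0.0, 0.0, 0.0], [-0.21, -0.43, -2.47, 0.0, 0.0, 0.0], [-0.89, 0.03, -0.21, 0.61, 1.57, 4.86], [-0.88, 0.1, -0.23, 0.61, 1.57, 4.86], [-0.86, 0.17, -0.26, 0.61, 1.57, 4.86], [-0.87, 0.25, -0.25, 0.87, 1.45, 4.91], [-0.84, 0.32, -0.28, 0.87, 1.45, 4.91], [-0.8, 0.39, -0.3, 0.87, 1.45, 4.91], [-0.78, 0.49, -0.29, 1.1, 1.29, 4.93], [-0.73, 0.55, -0.32, 1.1, 1.29, 4.93], [-0.67, 0.6, -0.34, 1.1, 1.29, 4.93], [-0.61, 0.71, -0.33, 1.29, 1.11, 4.97], [-0.54, 0.75, -0.36, 1.29, 1.11, 4.97], [-0.47, 0.79, -0.38, 1.29, 1.11, 4.97], [-0.38, 0.88, -0.37, 1.47, 0.88, 4.97], [-0.3, 0.9, -0.4, 1.47, 0.88, 4.97], [-0.21, 0.91, -0.43, 1.47, 0.88, 4.97], [-0.09, 0.98, -0.41, 1.6, 0.65, 4.99], [0.0, 0.97, -0.44, 1.6, 0.65, 4.99], [0.08, 0.96, -0.47, 1.6, 0.65, 4.99]]
```

Emit:
play_rows:
  plan:
    - [-0.2,-0.4,-2.5,0,0,0]
    - [-0.2,-0.4,-2.5,0,0,0]
    - [-0.2,-0.4,-2.5,0,0,0]
    - [-0.2,-0.4,-2.5,0,0,0]
    - [-0.9,0,-0.2,0.6,1.6,4.9]
    - [-0.9,0.1,-0.2,0.6,1.6,4.9]
    - [-0.9,0.2,-0.3,0.6,1.6,4.9]
    - [-0.9,0.3,-0.3,0.9,1.4,4.9]
    - [-0.8,0.3,-0.3,0.9,1.4,4.9]
    - [-0.8,0.4,-0.3,0.9,1.4,4.9]
    - [-0.8,0.5,-0.3,1.1,1.3,4.9]
    - [-0.7,0.6,-0.3,1.1,1.3,4.9]
    - [-0.7,0.6,-0.3,1.1,1.3,4.9]
    - [-0.6,0.7,-0.3,1.3,1.1,5]
    - [-0.5,0.8,-0.4,1.3,1.1,5]
    - [-0.5,0.8,-0.4,1.3,1.1,5]
    - [-0.4,0.9,-0.4,1.5,0.9,5]
    - [-0.3,0.9,-0.4,1.5,0.9,5]
    - [-0.2,0.9,-0.4,1.5,0.9,5]
    - [0,0,0,0,0,0]

```text
clock: 23.27
tool_pos: [0.3962, -0.2225, 0.2798]
orientation: [-135.5, -9.3, -82.8]
force: [-0.2, 0.3, 0.4]
opening: 0.0777
gripper_force: 0.0
```

```bash
python3 - <<'E' | grep -v '^[-a-z0]'
from lev import *
Q=chain(); o=get_obs(); q0=np.array(o['joint_pos']); print(' now',q0.round(1))
J=jpath(q0,Q['far'],5)
for p,r in J: print(' ',p.round(3),r.apply([0,0,1]).round(2))
print(' ',end='');rows(J,.02)
E
```

```text
now [-10.5 -28.  -44.4 -12.3 -29.1  29.8]
  [ 0.372 -0.226  0.232] [ 0.68 -0.02 -0.73]
  [ 0.356 -0.222  0.195] [ 0.68 -0.01 -0.74]
  [ 0.35  -0.216  0.168] [ 0.69 -0.   -0.72]
  [ 0.356 -0.214  0.152] [ 0.72 -0.01 -0.69]
  [ 0.371 -0.223  0.147] [ 0.76 -0.05 -0.64]
 10 [[-0.24, 1.68, 0.55, -0.71, -0.3, 0.9], [-0.22, 1.68, 0.57, -0.71, -0.3, 0.9], [-0.19, 1.67, 0.6, -0.71, -0.3, 0.9], [-0.34, 1.22, 0.53, -0.13, -0.26, 0.98], [-0.31, 1.22, 0.54, -0.13, -0.26, 0.98], [-0.29, 1.22, 0.54, -0.13, -0.26, 0.98], [-0.42, 1.06, 0.79, 0.6, -0.11, 1.51], [-0.39, 1.08, 0.78, 0.6, -0.11, 1.51], [-0.2, 0.65, 1.53, 2.58, 0.81, 2.98], [0.87, -0.65, 1.45, 3.66, 2.2, 2.74]]
```

Emit:
play_rows:
  plan:
    - [-0.2,1.7,0.6,-0.7,-0.3,0.9]
    - [-0.2,1.7,0.6,-0.7,-0.3,0.9]
    - [-0.2,1.7,0.6,-0.7,-0.3,0.9]
    - [-0.3,1.2,0.5,-0.1,-0.3,1]
    - [-0.3,1.2,0.5,-0.1,-0.3,1]
    - [-0.3,1.2,0.5,-0.1,-0.3,1]
    - [-0.4,1.1,0.8,0.6,-0.1,1.5]
    - [-0.4,1.1,0.8,0.6,-0.1,1.5]
    - [0,0,0,0,0,0]

```text
clock: 24.02
tool_pos: [0.3513, -0.2175, 0.1672]
orientation: [-136.4, -2.0, -87.7]
force: [-0.8, -0.3, -1.0]
opening: 0.078
gripper_force: 0.0
```

```bash
python3 - <<'E' | grep -v '^[-a-z0]'
from lev import *
Q=chain(); o=get_obs(); q0=np.array(o['joint_pos']); print(' now',q0.round(1))
J=jpath(q0,Q['far'],5)
print(' ',end='');rows(J,.02)
E
```

```text
now [-33.8 -17.  -42.5 -43.5 -34.1  67.1]
 5 [[-0.19, 0.38, 0.63, 0.87, 0.23, 1.23], [-0.07, 0.21, 0.57, 1.14, 0.41, 1.21], [0.07, 0.01, 0.56, 1.31, 0.62, 1.17], [0.24, -0.19, 0.55, 1.44, 0.85, 1.14], [0.44, -0.36, 0.54, 1.57, 1.09, 1.08]]
```

Tracking the intended branch. On to the approach.

Emit:
play_rows:
  plan:
    - [-0.2,0.4,0.6,0.9,0.2,1.2]
    - [-0.1,0.2,0.6,1.1,0.4,1.2]
    - [0.1,0,0.6,1.3,0.6,1.2]
    - [0.2,-0.2,0.5,1.4,0.8,1.1]
    - [0.4,-0.4,0.5,1.6,1.1,1.1]
    - [0,0,0,0,0,0]

```text
clock: 24.52
tool_pos: [0.3718, -0.2232, 0.15]
orientation: [-129.9, -0.0, -93.9]
force: [-0.9, -0.1, -0.4]
opening: 0.0781
gripper_force: 0.0
```

```bash
python3 - <<'E'
from lev import *
o=get_obs(); q0=np.array(o['joint_pos']); print(' now',q0.round(1))
snapshot('side');print([(t,np.round(d['position'],3).tolist(),round(d['score'],2)) for t in('brake_tip','beaker','bottle') for d in spot_point('side',t)[:2]])
rows([(P(.85,.006)-.10*z,L),(P(.85,.006)-.03*z,L)],.02)
E
```

```text
now [-47.5 -11.2 -41.9 -63.1 -36.4  89.2]
[('brake_tip', [0.456, -0.227, 0.046], 0.75), ('beaker', [0.484, -0.113, 0.002], 0.69), ('bottle', [0.489, -0.344, 0.002], 0.7), ('bottle', [0.484, -0.111, 0.004], 0.33)]
8 [[0.02, 0.07, 1.54, -0.01, 0.03, 0.07], [0.02, 0.07, 1.54, -0.01, 0.03, 0.07], [0.02, 0.07, 1.54, -0.01, 0.03, 0.07], [0.02, 0.07, 1.54, -0.01, 0.03, 0.07], [0.0, 0.0, 1.75, 0.0, 0.0, 0.0], [0.0, 0.0, 1.75, 0.0, 0.0, 0.0], [0.0, 0.0, 1.75, 0.0, 0.0, 0.0], [0.0, 0.0, 1.75, 0.0, 0.0, 0.0]]
```

Emit:
play_rows:
  plan:
    - [0,0.1,1.5,0,0,0]
    - [0,0.1,1.5,0,0,0]
    - [0,0.1,1.5,0,0,0]
    - [0,0.1,1.5,0,0,0]
    - [0,0,1.7,0,0,0]
    - [0,0,1.7,0,0,0]
    - [0,0,1.7,0,0,0]
    - [0,0,1.7,0,0,0]
    - [0,0,0,0,0,0]

```text
clock: 25.47
tool_pos: [0.4684, -0.2285, 0.0635]
orientation: [-130.0, 0.0, -93.7]
force: [-0.5, -0.2, 0.3]
opening: 0.0778
gripper_force: 0.0
```

```bash
python3 - <<'E'
from lev import *
o=get_obs(); q0=np.array(o['joint_pos']); print(' now',q0.round(1))
snapshot('side');print([(t,np.round(d['position'],3).tolist(),round(d['score'],2)) for t in('brake_tip','beaker','bottle') for d in spot_point('side',t)[:2]])
rows([(P(.85,.005),L)]+[(P(a),L) for a in(.85,.65,.45)],.012)
E
```

```text
now [-49.5   9.4 -38.7 -86.7 -33.3 119.5]
[('brake_tip', [0.452, -0.228, 0.044], 0.95), ('beaker', [0.483, -0.11, 0.006], 0.86), ('bottle', [0.489, -0.345, -0.001], 0.65)]
8 [[0.06, -0.07, 1.13, -0.03, 0.04, 0.08], [0.05, -0.07, 1.13, -0.03, 0.04, 0.08], [0.05, -0.07, 1.13, -0.03, 0.04, 0.08], [0.0, -0.5, 0.0, -0.01, 0.01, 0.0], [0.0, -0.73, -0.68, 0.0, 0.0, 0.0], [0.0, -0.73, -0.68, 0.0, 0.0, 0.0], [0.0, -0.85, -0.52, 0.0, 0.0, 0.0], [0.0, -0.85, -0.52, 0.0, 0.0, 0.0]]
```

Emit:
play_rows:
  plan:
    - [0,0,1.2,0,0,0]
    - [0,0,1.2,0,0,0]
    - [0,0,1.3,0,0,0]
    - [0,-0.7,0,0,0,0]
    - [0,-0.7,-0.7,0,0,0]
    - [0,-0.7,-0.7,0,0,0]
    - [0,0,0,0,0,0]

```text
clock: 26.25
tool_pos: [0.4977, -0.2309, 0.0684]
orientation: [-129.8, -0.2, -93.7]
force: [-2.6, 0.1, -0.7]
opening: 0.0779
gripper_force: 0.8
```

```bash
python3 - <<'E'
from lev import *
o=get_obs(); q0=np.array(o['joint_pos']); print(' now',q0.round(1))
for c in('side','top'):
  snapshot(c);print([(t,np.round(d['position'],3).tolist(),round(d['score'],2)) for t in('brake_tip','beaker','bottle') for d in spot_point(c,t)[:2]])
d=np.array(o['tool_pos'])-P(.65); print('rel to P(.65): y',d@y,'z',d@z)
rows([(P(a)+.004*z,L) for a in(.4,.2,.03)],.012)
E
```

```text
now [-45.5  10.  -36.5 -87.2 -30.7 116.7]
[('brake_tip', [0.453, -0.226, 0.062], 0.69), ('beaker', [0.499, 0.375, -0.0], 0.43), ('bottle', [0.49, -0.348, -0.002], 0.98), ('bottle', [0.653, -0.244, 0.092], 0.46)]
[('brake_tip', [0.457, -0.229, 0.068], 0.73), ('beaker', [0.483, -0.113, 0.001], 0.94), ('bottle', [0.493, -0.344, -0.001], 0.68)]
rel to P(.65): y -0.0002552118360147868 z 0.0016044719627405111
7 [[0.03, -0.75, -0.4, -0.03, 0.03, 0.04], [0.03, -0.75, -0.4, -0.03, 0.03, 0.04], [0.03, -0.75, -0.4, -0.03, 0.03, 0.04], [0.0, -0.95, -0.29, 0.0, -0.01, 0.0], [0.0, -0.95, -0.29, 0.0, -0.01, 0.0], [0.0, -0.84, -0.1, 0.0, 0.0, 0.0], [0.0, -0.84, -0.1, 0.0, 0.0, 0.0]]
```

The lever is rising with the finger. Continue along the arc.

Emit:
play_rows:
  plan:
    - [0,-0.75,-0.4,0,0,0]
    - [0,-0.75,-0.4,0,0,0]
    - [0,-0.75,-0.4,0,0,0]
    - [0,-0.95,-0.3,0,0,0]
    - [0,-0.95,-0.3,0,0,0]
    - [0,-0.85,-0.1,0,0,0]
    - [0,-0.85,-0.1,0,0,0]
    - [0,0,0,0,0,0]
    - [0,0,0,0,0,0]

```text
clock: 27.4
tool_pos: [0.5206, -0.232, 0.1242]
orientation: [-129.9, -0.1, -93.8]
force: [-0.5, 0.0, -0.5]
opening: 0.0782
gripper_force: 0.0
```

```bash
python3 - <<'E'
from lev import *
o=get_obs(); q0=np.array(o['joint_pos']); print(' now',q0.round(1))
for c in('side','top'):
  snapshot(c);print([(t,np.round(d['position'],3).tolist(),round(d['score'],2)) for t in('brake_tip','mould') for d in spot_point(c,t)[:2]])
for a in(0,.05,.1):
  d=np.array(o['tool_pos'])-P(a); print('rel',a,bar(a).round(3),d@y,d@z)
E
```

```text
now [-33.    2.8 -33.3 -71.8 -23.2  90.1]
[('brake_tip', [0.472, -0.23, 0.121], 0.69), ('brake_tip', [0.49, -0.347, -0.001], 0.27), ('mould', [0.651, -0.245, 0.089], 0.98), ('mould', [0.427, 0.082, 0.001], 0.98)]
[('brake_tip', [0.477, -0.231, 0.122], 0.66), ('mould', [0.651, -0.246, 0.087], 0.85), ('mould', [0.428, 0.079, 0.001], 0.57)]
rel 0 [ 0.477 -0.231  0.124] 0.0027608141378270045 0.003736167135085843
rel 0.05 [ 0.473 -0.231  0.12 ] -0.002237102789240853 0.003611193174582444
rel 0.1 [ 0.471 -0.23   0.116] -0.007222527526855827 0.003236583662888415
```

Emit:
play_rows:
  plan:
    - [0,-0.2,0,0,0,0]
    - [0,-0.2,0,0,0,0]
    - [0,0,0,0,0,0]
    - [0,0,0,0,0,0]

```text
clock: 28.03
tool_pos: [0.5225, -0.2328, 0.127]
orientation: [-129.9, -0.1, -93.8]
force: [-2.6, -1.1, -2.0]
opening: 0.0776
gripper_force: 1.4
```

Emit:
play_rows:
  plan:
    - [0,-0.15,0,0,0,0]
    - [0,-0.1,0,0,0,0]
    - [0,0,0,0,0,0]
    - [0,0,0,0,0,0]

```text
clock: 28.37
tool_pos: [0.523, -0.2327, 0.1275]
orientation: [-130.1, -0.1, -93.9]
force: [-5.9, -3.2, -7.4]
opening: 0.0781
gripper_force: 4.7
```

The upper stop is felt. Back off and retreat.

Emit:
play_rows:
  plan:
    - [0,0.5,0,0,0,0]
    - [0,0.5,0,0,0,0]
    - [0,0,-1.5,0,0,0]
    - [0,0,-2,0,0,0]
    - [0,0,-2,0,0,0]
    - [0,0,-2,0,0,0]
    - [0,0,-2,0,0,0]
    - [0,0,0,0,0,0]
    - [0,0,0,0,0,0]
    - [0,0,0,0,0,0]

```text
clock: 29.2
tool_pos: [0.4464, -0.2272, 0.1834]
orientation: [-129.8, -0.1, -93.8]
force: [-0.7, 0.1, 0.3]
opening: 0.078
gripper_force: 0.0
```

```bash
python3 - <<'E'
from lev import *
for c in('side','top','side'):
  snapshot(c);print([(t,np.round(d['position'],3).tolist(),round(d['score'],2)) for t in('brake_tip','mould','bottle','beaker','bowl','tin') for d in spot_point(c,t)[:1]])
o=get_obs();print(o['force'],np.abs(o['qvel']).max())
E
```

```text
[('brake_tip', [0.476, -0.229, 0.123], 0.78), ('mould', [0.651, -0.244, 0.092], 0.75), ('bottle', [0.49, -0.347, -0.0], 0.89), ('beaker', [0.485, -0.113, 0.004], 0.92), ('bowl', [0.7, 0.008, -0.003], 0.6), ('tin', [0.499, 0.377, 0.001], 0.68)]
[('brake_tip', [0.478, -0.231, 0.125], 0.96), ('mould', [0.43, 0.08, -0.001], 0.96), ('bottle', [0.489, -0.344, -0.0], 0.9), ('beaker', [0.484, -0.115, 0.003], 0.94), ('bowl', [0.687, 0.006, 0.002], 0.61), ('tin', [0.503, 0.378, -0.002], 0.71)]
[('brake_tip', [0.477, -0.227, 0.126], 0.74), ('mould', [0.358, 0.277, 0.004], 0.78), ('bottle', [0.491, -0.351, -0.001], 0.67), ('beaker', [0.481, -0.113, 0.002], 0.62), ('bowl', [0.698, 0.003, 0.0], 0.72), ('tin', [0.498, 0.376, 0.001], 0.71)]
[0.28290899 0.24775631 0.70492554] 0.11408050471373159
```

```bash
python3 -c "
from plant import close_job; print(close_job())"
```

```text
the job is handed in; nothing more can be done
None
```

The job is handed in at about 29 s on the robot's clock. The brake lever was pushed down, the mould set flat and centred on the deck, and the lever flicked back fully up; the tin, bottle, beaker and bowl stayed where they were. No verdict came back.

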